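# Index a tray of bearings to the sprayer and back on a worm-driven rotary table

## Robot

A 6-joint arm with a two-finger parallel gripper is mounted at the origin on the work surface. World frame = base frame: x ahead of the robot, y to its left, z up, the work surface at z = 0. Lengths are in mm, angles in rad, forces in N, time in s.
With the tool pointing down it reaches from about 325 to 850 mm from the base axis. Payload 15.5 kg.
Tool frame: the origin (TCP) lies on the mounting face of the last link; the fingertips stand 191 mm ahead of it and the grasp point (between the pads) lies 172 mm ahead of it; z points along the fingers, y is the line along which they close (so a half turn about z gives the same grasp; the last joint's range is limited). The gripper opens to 91 mm and grips with 3 to 60 N. Pads are 32 mm wide; open, the fingers measure 118 mm over their backs; the gripper's body (76 mm by 178 mm) begins 60 mm behind the grasp point.
Start: joints at [-1.361, 0.494, 1.345, -0, 1.302, -0.096], TCP at [187.565, -596.194, 404.715] pointing down, gripper open.
Joint ranges: [-2.91, 2.91], [-0.82, 2.16], [0.22, 2.67], [-1.22, 4.37], [0.12, 2.79], [-3.08, 3.08]. Speed limits (rad/s): [1.89, 1.89, 2.57, 3.01, 3.01, 3.01].

## Interface

Orientations are given as a unit quaternion [w, x, y, z].
In Python, from plant import status, camera, robot gives the robot as it stands.
- The arm moves only by the tool carry_out, never from a script. Its argument "series" is a list of rows, each an object with "linear": the shift along the tool's x, y, z normalised to -1 to 1, where 1 is 3 cm, a list of three; "rotation": the turn, a rotation vector about the tool's x, y, z normalised to -1 to 1, where 1 is pi rad, a list of three; "fingers": the opening, from 0 (shut) to 1 (fully open). A call has 1 to 5 rows; each row shifts and turns the commanded pose from where the row before left it, along the tool's axes as they then stand; what a row does not reach is not made up. A row lasts 1/10 s, in which the tool goes at most 50 mm and 8.59 degrees, less where a joint would pass 70% of its speed; a pose out of reach is approached as far as the arm can. A call with a number of a shift or a turn outside -1 to 1 is refused whole. A call with a gripper value outside its range is refused whole. The fingers move at their own pace and stop on an object; "force" is the grip in N (left out, the last holds). Time passes only in rows, so rows that do not move let the fingers close. It gives the time, the measured TCP pose, the force, the opening and the grip force at its end, in the units of the state.
- status.get_obs(): the state, without advancing time (a new reading comes with each control period).
- camera(name): name is "scene" or "side" or "wrist"; returns a dict with "pixels" (480x640x3 uint8, red, green, blue), "camera_matrix" (3x3 intrinsics, pixels), "R" (3x3) and "t" (3): a world point X has camera coordinates R X + t. Camera axes: x right, y down, z forward; pixel columns grow to the right and rows downward; lengths in mm; the calibration is good to about 2 mm. A picture is of the moment at which its call begins. There is no depth.
- robot.finish_job(): hands the job in; it is judged then, once.
The state is a dict: "time": time; "joint_positions": joint angles; "joint_velocities": joint speeds; "joint_torque": joint torques, N m; "tool_pos": TCP position; "ee_rot": TCP orientation; "contact_force": force on the tool from outside, world axes, zero at the start; "torque": the same for the moment, N m; "gripper_width": finger opening in mm; "gripper_force": force on a finger pad.
Only numpy, scipy, OpenCV 4.12 (cv2) and the standard library are available. Lean on these libraries where they do the work, as an engineer would, in place of code of your own. Each camera call takes 0.05 s, during which the arm holds its last target. There are 200 camera calls.

## Task

First wind the rotary table clockwise with its handwheel until the black pad's yellow pointer is at the green load mark, put every loose bearing into the aluminium wash tray, and carry the tray level onto the pad. Then turn the handwheel exactly three full turns clockwise to bring the tray to the red spray mark, press the bottle's red cap fully down and let it spring back, and turn the handwheel three full turns back again to the load mark. Finally carry the tray level, with all the bearings still in it, to the middle of the green drying mat, and leave the other things on the bench where they are.

Things in the scene. Friction and masses are not known exactly. Their poses are not given: they have to be found in the camera images.
- handwheel (a joint): Angle of the flat handwheel (aluminium disc, 116 mm across, vertical axis, on the indexer's left), rad, growing clockwise seen from above; range -10 to 24. 0: load mark; 18.85 (three full turns): spray mark; at both the crank handle points along the indexer's +x, over the white stripe. It starts between -8 and -4, short of the load mark. It stays where left; 2 N at the handle turn it.
- turntable (a joint): Angle of the rotary table, rad, geared to the wheel: turntable = handwheel / 12; twelve clockwise turns of the wheel turn the table once anticlockwise seen from above. 0: pad at the green load mark (robot's side of the table); 1.571: pad at the red spray mark (to the robot's right, beside the bottle).
- wheel_axis (a point): Centre of the handwheel, on top of its disc, 86 mm above the bench. Its axes are the indexer's: x away from the robot, y to the left, z up (the whole indexer may be turned a little about z). It does not turn with the wheel.
- crank_grip (a point): Middle of the red upright crank handle, 48 mm from the wheel's axis, 118 mm above the bench. The handle is round, 19 mm thick, 46 mm tall (90 to 136 mm above the bench) and spins freely on its pin, so it can be held from above and led round in a circle. With the wheel at q it lies from the axis in the direction (cos q, -sin q) in the indexer's x, y.
- table_axis (a point): Centre of the steel rotary table's top, 60 mm above the bench; the table is 260 mm across and 22 mm thick. Axes as the indexer's; does not turn.
- pad (a point): Centre of the top of the black rubber pad on the rotary table (104 mm across, 3 mm thick, top 63 mm above the bench, 75 mm from the table's axis), with a yellow pointer on its outer edge and on the table's rim there; turns with the table. The tray is to stand flat on it, centred, in any yaw.
- nozzle_cap (a joint): How far the bottle's red cap is pressed down, m: 0 up, 0.010 fully down. It is sprung: about 2 N start it moving, 6.3 N hold it fully down, and it springs back.
- cap_top (a point): Centre of the top face of the red nozzle cap (38 mm across, 212 mm above the bench when up) on the fixed white bottle (58 mm across) at the indexer's right; moves down with the cap, straight down.
- tray: Aluminium wash tray, loose, 350 g: outside 120 mm (its x) by 140 mm (its y), walls 25 mm high and 3 mm thick, floor 3 mm thick, open at the top; a yellow carrying handle runs along its y over its middle. Origin: centre of its underside. It stands on the bench at the start.
- tray_handle (a point): Centre of the tray's yellow handle block, 65 mm above the tray's underside: 14 mm thick (tray x), 64 mm long (tray y), 30 mm high (50 to 80 mm above the underside), on two 8 mm posts at y +-24 mm. Below it and beside it, each half of the tray is free.
- mat: Green drying mat fixed to the bench, 190 by 190 mm, 4 mm thick. Origin: centre of its underside, at bench height (its top is 4 mm higher).
- bearing1: Steel bearing with blue seals, a loose disc 37 mm across and 16 mm high, 60 g, lying flat on the bench (one of up to four; may be absent). Origin: centre of its underside.
- bearing2: Steel bearing with blue seals, a loose disc 37 mm across and 16 mm high, 60 g, lying flat on the bench (one of up to four; may be absent). Origin: centre of its underside.
- bearing3: Steel bearing with blue seals, a loose disc 37 mm across and 16 mm high, 60 g, lying flat on the bench (one of up to four; may be absent). Origin: centre of its underside.
- bearing4: Steel bearing with blue seals, a loose disc 37 mm across and 16 mm high, 60 g, lying flat on the bench (one of up to four; may be absent). Origin: centre of its underside.
- squeeze_bottle: White squeeze bottle with red cap, 60 mm across, 170 mm tall. Leave alone. Origin: centre of underside.
- spray_can: Green spray can standing loose, 56 mm across, 180 mm tall. Leave alone. Origin: centre of underside.
- grease_jar: Grey jar with black lid, 60 mm across, 55 mm tall. Leave alone. Origin: centre of underside.
- screwdriver: Screwdriver lying on the bench to the right. Leave alone. Origin near its middle.
- spanner: Steel spanner lying on the bench far to the left. Leave alone. Origin near its middle.
- mug: White mug, 76 mm across, 90 mm tall. Leave alone. Origin: centre of underside.
- brush: Brush lying on the bench to the right. Leave alone. Origin near its middle.
Things that resemble listed ones, but are neither listed nor needed, are in the scene too. What is shaped like the tray but orange is not meant. What is shaped like the bearing3 but brown is not meant.

How it is judged:
By the outcome, as a careful person would: the job done as asked, in the order asked, and still so for the second after the job is handed in, with the robot touching nothing.
Of bearing1, bearing2, bearing3, bearing4 only 2 to 4 are there at a start; the rules pass over those that are not, and their reading is None.
At some moment in a run one of bearing1, bearing2, bearing3, bearing4 may be knocked a few centimetres aside while the robot is not near it.
Once in a run the grip may slacken for a moment while it holds something.
It also fails if it takes over 210 s, if anything falls off the work surface, if the arm or the gripper's body presses on something with over 40 N, if the wrist force passes 120 N, or if a joint passes its speed limit or range.

## Working session

There is one attempt and no reset: what is moved stays moved. The work goes in short steps, Python scripts to look and compute and a tool call to move; the robot and the scene stay as the last step left them, time stands still between calls to the robot, and variables do not carry over. Pictures are saved under pics/ and viewed, at most 14 in all, crops included, and the job is handed in when it is done.

Besides the shell and the picture viewer there is one more tool, called after ">>>" as name([rows], argument=value, ...), one row to a line, values as JSON. carry_out: Moves the arm, as the interface text tells. Scaled input: -1 to 1 covers 3 cm each way for a shift and pi rad each way for a turn. Its arguments: {"type":"object","properties":{"series":{"type":"array"},"force":{"type":"number"}},"required":["series"]}

```bash
ls; mkdir -p pics
cat > h.py <<'E'
import numpy as np, cv2, json
from plant import status, camera, robot
from scipy.spatial.transform import Rotation as Ro
def snap(n,fn=None):
    c=camera(n); 
    if fn: cv2.imwrite('pics/'+fn,cv2.cvtColor(c['pixels'],cv2.COLOR_RGB2BGR))
    return c
def ray(c,uv):
    K=np.array(c['camera_matrix']);R=np.array(c['R']);t=np.array(c['t'])
    d=R.T@np.linalg.solve(K,[uv[0],uv[1],1]); return -R.T@t, d
def onplane(c,uv,z):
    o,d=ray(c,uv); return o+d*(z-o[2])/d[2]
def proj(c,X):
    p=np.array(c['camera_matrix'])@(np.array(c['R'])@np.array(X,float)+np.array(c['t'])); return p[:2]/p[2]
def tri(rays):
    A=0;b=0
    for o,d in rays:
        d=d/np.linalg.norm(d);P=np.eye(3)-np.outer(d,d);A=A+P;b=b+P@o
    return np.linalg.solve(A,b)
def blobs(c,mask,amin=40):
    n,l,s,ce=cv2.connectedComponentsWithStats(mask.astype(np.uint8))
    return [(ce[i].round(1).tolist(),s[i].tolist()) for i in range(1,n) if s[i][4]>=amin]
def hsv(c): return cv2.cvtColor(c['pixels'],cv2.COLOR_RGB2HSV)
E
python3 - <<'E'
from h import *
a=snap('scene','s0.png');b=snap('side','d0.png');w=snap('wrist','w0.png')
o=status.get_obs();print(o)
for c in (a,b,w): print(np.array(c['camera_matrix']).round(1).tolist(),np.array(c['R']).round(3).tolist(),np.array(c['t']).round(1))
E
```

```text
pics
{'time': 0.15, 'joint_positions': array([-1.36147274e+00,  4.94074890e-01,  1.34596478e+00,  1.59127515e-06,
        1.30254658e+00, -9.55128804e-02]), 'joint_velocities': array([-0.0004769 , -0.00158534, -0.00098416,  0.00191893, -0.00195966,
        0.00151561]), 'joint_torque': array([ 2.98844359e-03, -8.79198146e+01, -3.82046199e+01,  7.12118810e-02,
        5.03338734e-02, -8.01126930e-05]), 'tool_pos': array([ 187.55843195, -596.07852547,  404.26188379]), 'ee_rot': array([-4.96036851e-04,  9.88406721e-01,  1.51828543e-01, -2.74893379e-05]), 'contact_force': array([-0.49472595, -0.42903953,  0.70516772]), 'torque': array([-0.01151357,  0.02274992, -0.03248838]), 'gripper_force': 0.0, 'gripper_width': 91.43033628865433}
[[455.6, 0.0, 329.5], [0.0, 455.6, 241.0], [0.0, 0.0, 1.0]] [[-0.781, 0.625, -0.008], [0.529, 0.654, -0.54], [-0.332, -0.426, -0.841]] [ 442.8 -105.6 1322. ]
[[489.1, 0.0, 316.7], [0.0, 489.1, 250.5], [0.0, 0.0, 1.0]] [[-0.832, -0.555, -0.009], [-0.424, 0.646, -0.635], [0.359, -0.524, -0.773]] [ 363.4  342.3 1160.7]
[[331.3, 0.0, 319.3], [0.0, 331.3, 240.7], [0.0, 0.0, 1.0]] [[0.299, -0.954, -0.001], [-0.915, -0.287, 0.284], [-0.272, -0.084, -0.959]] [-624.1  -31.3  392.5]
```

View pics/s0.png

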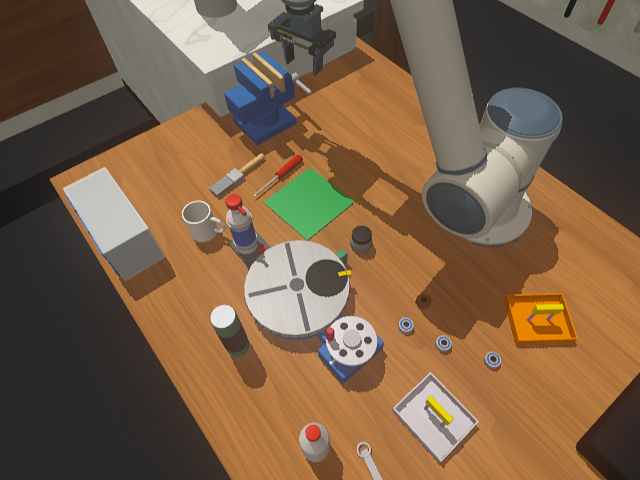

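View pics/d0.png

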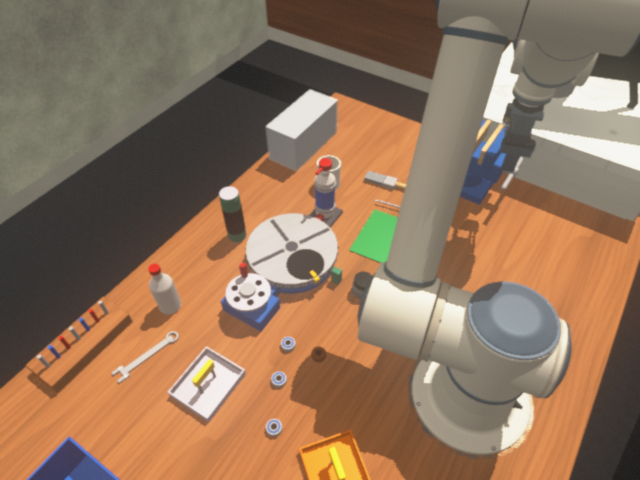

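The scene view shows three blue-sealed bearings at (406,325), (444,343) and (493,360), with a brown decoy at (424,299). The aluminium tray is at (436,417), with an orange decoy at (542,318). The wheel is at (352,339) with its red crank at (330,334). The nozzle bottle at (240,225) stands on the indexer, and the loose squeeze bottle is at (313,440). I choose the blue bearings, the aluminium tray, and the bottle on the indexer.

```bash
cat > look.py <<'E'
from h import *
def find(c,name):
    H=hsv(c);h,s,v=cv2.split(H); out={}
    out['red']=blobs(c,((h<7)|(h>174))&(s>170)&(v>110),25)
    out['yellow']=blobs(c,(h>22)&(h<35)&(s>170)&(v>120),15)
    out['blue']=blobs(c,(h>95)&(h<128)&(s>60)&(v>60),25)
    out['green']=blobs(c,(h>50)&(h<85)&(s>100)&(v>50),20)
    return out
E
python3 - <<'E'
from look import *
for n in ('scene','side'):
    c=snap(n)
    for k,v in find(c,n).items():
        print(n,k,[(ce,s[2:],onplane(c,ce,{'red':118,'yellow':65,'blue':16,'green':4}[k])[:2].round().tolist()) for ce,s in v])
a=cv2.imread('pics/s0.png');cv2.imwrite('pics/z0.png',cv2.resize(a[220:470,220:530],None,fx=2.4,fy=2.4,interpolation=cv2.INTER_CUBIC))
E
```

```text
scene red [([288.9, 165.1], [26, 23, 178], [401.0, -385.0]), ([232.8, 200.8], [15, 16, 173], [588.0, -377.0]), ([240.9, 209.6], [9, 9, 36], [587.0, -339.0]), ([312.4, 432.5], [14, 16, 180], [770.0, 202.0])]
scene yellow [([344.3, 272.6], [13, 6, 51], [478.0, -52.0]), ([547.7, 308.5], [32, 10, 271], [166.0, 324.0]), ([438.8, 409.9], [27, 29, 278], [533.0, 324.0])]
scene blue [([259.8, 102.3], [72, 94, 3618], [264.0, -757.0]), ([82.7, 223.0], [11, 17, 26], [930.0, -655.0]), ([244.0, 236.5], [25, 22, 318], [602.0, -331.0]), ([103.9, 255.2], [28, 38, 53], [927.0, -517.0]), ([405.8, 324.0], [13, 11, 49], [435.0, 132.0]), ([334.0, 360.8], [39, 53, 425], [628.0, 93.0]), ([379.3, 342.5], [7, 14, 51], [516.0, 126.0]), ([443.4, 342.1], [12, 12, 55], [397.0, 221.0]), ([492.8, 358.5], [13, 12, 57], [337.0, 320.0])]
scene green [([308.3, 203.1], [90, 72, 3305], [390.0, -320.0])]
side red [([323.8, 163.9], [15, 15, 94], [669.0, -389.0]), ([153.8, 268.3], [12, 10, 91], [813.0, 191.0]), ([93.1, 314.2], [10, 13, 38], [834.0, 370.0]), ([63.7, 341.0], [12, 12, 43], [833.0, 456.0])]
side yellow [([312.8, 273.2], [5, 5, 16], [484.0, -54.0]), ([202.5, 371.3], [18, 22, 102], [540.0, 322.0]), ([336.8, 462.7], [17, 33, 203], [172.0, 321.0])]
side blue [([484.5, 168.8], [45, 75, 1419], [268.0, -763.0]), ([320.3, 199.3], [12, 17, 115], [650.0, -340.0]), ([265.8, 307.6], [30, 37, 324], [546.0, 80.0]), ([83.4, 322.8], [10, 12, 33], [916.0, 380.0]), ([53.1, 350.3], [12, 12, 38], [915.0, 475.0]), ([273.4, 426.2], [12, 13, 40], [339.0, 321.0]), ([71.2, 465.5], [92, 43, 1962], [651.0, 629.0])]
side green [([375.6, 236.6], [47, 52, 1461], [430.0, -309.0])]
```

View pics/z0.png

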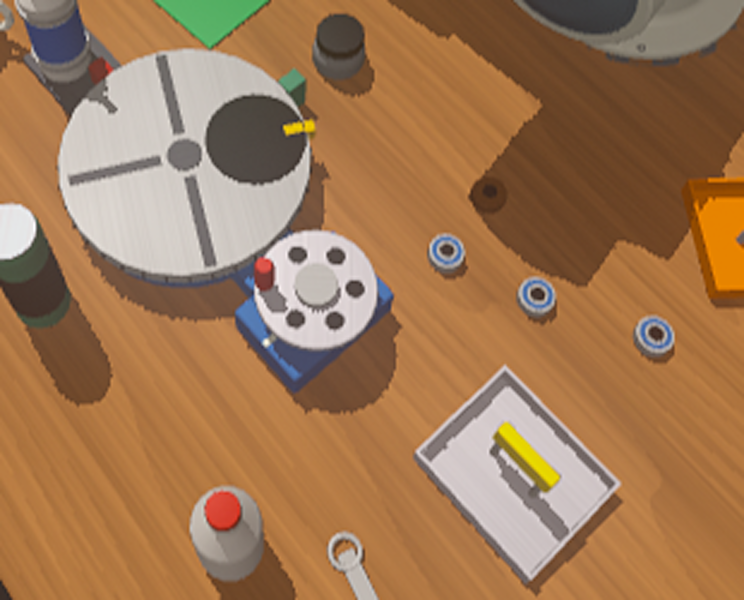

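View pics/w0.png

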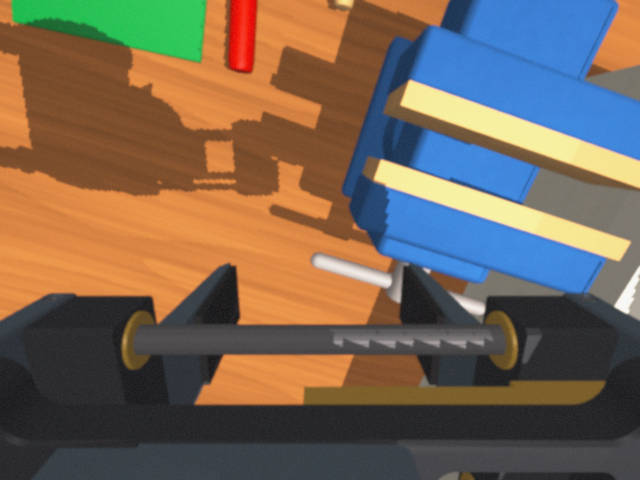

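The close crop confirms the choices: blue-seal rings on three bearings, the grey-white tray with its yellow handle, and the crank at crop (264,272). The wheel disc is centred at (316,290), the table hub at (184,155) and the pad at (257,139). The wrist view shows only the vise.

Run:
```python
from look import *
a=snap('scene');b=snap('side')
def cr(x,y): return (220+x/2.4,220+y/2.4)
P={'wheel':(cr(316,290),86),'crank':(cr(264,272),118),'stripe':(cr(270,343),50),'table':(cr(184,155),60),'pad':(cr(257,139),63),'gmark':(cr(293,88),60),'rmark':(cr(100,72),60),'b1':(cr(446,249),16),'b2':(cr(538,296),16),'b3':(cr(654,335),16),'cap':((232.8,199),212)}
for k,(uv,z) in P.items(): print(k,onplane(a,uv,z)[:2].round(1))
# segment white-ish disc in both views by low saturation near wheel
for n,c,box in (('scene',a,(225,310,390,380)),('side',b,(222,262,276,312))):
    H=hsv(c);x0,y0,x1,y1=box
    m=np.zeros((480,640),np.uint8);m[y0:y1,x0:x1]=((H[...,1]<60)&(H[...,2]>110))[y0:y1,x0:x1]
    n_,l,s,ce=cv2.connectedComponentsWithStats(m);i=1+np.argmax(s[1:,4])
    cs,_=cv2.findContours((l==i).astype(np.uint8),0,1);k=max(cs,key=cv2.contourArea);e=cv2.fitEllipse(cv2.convexHull(k))
    print(n,'wheel ellipse',e,onplane(c,e[0],86)[:2].round(1))
for n,c,box in (('scene',a,(238,235,365,340)),('side',b,(242,210,342,290))):
    H=hsv(c);x0,y0,x1,y1=box
    m=np.zeros((480,640),np.uint8);m[y0:y1,x0:x1]=((H[...,1]<60)&(H[...,2]>110))[y0:y1,x0:x1]
    n_,l,s,ce=cv2.connectedComponentsWithStats(m);i=1+np.argmax(s[1:,4])
    cs,_=cv2.findContours((l==i).astype(np.uint8),0,1);k=max(cs,key=cv2.contourArea);e=cv2.fitEllipse(cv2.convexHull(k))
    print(n,'table ellipse',e,onplane(c,e[0],60)[:2].round(1))
# crank red / yellow handle
for n,c,box,rng in (('scene',a,(318,320,342,345),'r'),('side',b,(235,258,256,282),'r')):
    h,s,v=cv2.split(hsv(c));x0,y0,x1,y1=box;m=np.zeros((480,640),bool);m[y0:y1,x0:x1]=(((h<8)|(h>172))&(s>150))[y0:y1,x0:x1]
    ys,xs=np.nonzero(m);e=(xs.mean(),ys.mean());print(n,'crank',e,len(xs),onplane(c,e,113)[:2].round(1))
# tray handle triangulate + tray yellow orientation
ha,hb=(438.8,409.9),(202.5,371.3);print('handle',tri([ray(a,ha),ray(b,hb)]).round(1))
for n,c,box in(('scene',a,(420,390,460,430)),('side',b,(185,355,220,390))):
    h,s,v=cv2.split(hsv(c));x0,y0,x1,y1=box;m=np.zeros((480,640),np.uint8);m[y0:y1,x0:x1]=((h>20)&(h<36)&(s>140))[y0:y1,x0:x1]
    ys,xs=np.nonzero(m);q=np.array([onplane(c,p,72)[:2] for p in zip(xs,ys)]);w,V=np.linalg.eigh(np.cov(q.T));print(n,q.mean(0).round(1),'ang',np.degrees(np.arctan2(V[1,1],V[0,1])).round(1),len(xs))
for c,uvs in((b,((287.5,343.5),(278.5,379),(273.5,427.5))),): print([onplane(c,u,16)[:2].round(1).tolist() for u in uvs])
print('caps',tri([ray(a,(232.8,199)),ray(b,(323.8,162))]).round(1),'gmat',onplane(a,(308.3,203.1),4),tri([ray(a,(240.9,209.6)),ray(b,(323.8,163.9))]))
```

```text
wheel [583.2 100.1]
crank [617.4  66.1]
stripe [640.5 103.2]
table [ 588.6 -101.5]
pad [519.9 -67.7]
gmark [451.1 -92.9]
rmark [ 599.6 -238.5]
b1 [434.1 131.2]
b2 [397.7 224. ]
b3 [339.  321.6]
cap [ 610.1 -307.9]
scene wheel ellipse ((350.4012145996094, 341.375732421875), (50.35826110839844, 57.18358612060547), 63.19083786010742) [586.2  99.3]
side wheel ellipse ((251.4589080810547, 285.8772277832031), (44.725040435791016, 62.565330505371094), 42.13999938964844) [584.9  80.1]
scene table ellipse ((296.0567932128906, 287.395263671875), (95.9012451171875, 105.37772369384766), 76.94071197509766) [594.4 -96.2]
side table ellipse ((292.0361022949219, 249.19081115722656), (74.54871368408203, 120.33934783935547), 60.72832489013672) [582.3 -94.2]
scene crank (np.float64(329.3421052631579), np.float64(330.4736842105263)) 38 [613.2  58.5]
side crank (np.float64(242.2258064516129), np.float64(264.7741935483871)) 31 [632.4  54. ]
handle [535.5 324.2  73.4]
scene [535.2 323.7] ang 91.3 289
side [534.  325.5] ang 93.6 189
[[435.3, 134.9], [397.3, 224.1], [337.5, 323.6]]
caps [ 611.6 -302.9  215.6] gmat [ 390.4518422  -319.59419815    4.        ] [ 607.75577158 -283.68779939  210.81163142]
```

>>> carry_out([
  {"linear": [0, 0, -0.5], "rotation": [0, 0, 0.0244], "fingers": 1},
  {"linear": [0, 0, -0.5], "rotation": [0, 0, 0.0244], "fingers": 1},
  {"linear": [0, 0, -0.5], "rotation": [0, 0, 0.0244], "fingers": 1},
  {"linear": [0, 0, -0.5], "rotation": [0, 0, 0.0244], "fingers": 1},
  {"linear": [0, 0, 0], "rotation": [0, 0, 0], "fingers": 1},
])

```text
time: 0.85
tool_pos: [187.7, -596.5, 466.6]
ee_rot: [0.002, 1.0, -0.002, 0.0]
contact_force: [-0.2, -0.1, 0.3]
gripper_width: 91.4
gripper_force: 0.0
```

>>> carry_out([
  {"linear": [0.5, -1, 0], "rotation": [0, 0, 0], "fingers": 1},
  {"linear": [0.5, -1, 0], "rotation": [0, 0, 0], "fingers": 1},
  {"linear": [0.5, -1, 0], "rotation": [0, 0, 0], "fingers": 1},
  {"linear": [0.5, -1, 0], "rotation": [0, 0, 0], "fingers": 1},
  {"linear": [0.5, -1, 0], "rotation": [0, 0, 0], "fingers": 1},
])

```text
time: 1.35
tool_pos: [263.2, -444.9, 463.8]
ee_rot: [-0.0, 1.0, 0.0, -0.0]
contact_force: [0.5, -0.3, -0.2]
gripper_width: 91.1
gripper_force: 0.0
```

>>> carry_out([
  {"linear": [0.5, -1, 0], "rotation": [0, 0, 0], "fingers": 1},
  {"linear": [0.5, -1, 0], "rotation": [0, 0, 0], "fingers": 1},
  {"linear": [0.5, -1, 0], "rotation": [0, 0, 0], "fingers": 1},
  {"linear": [0.5, -1, 0], "rotation": [0, 0, 0], "fingers": 1},
  {"linear": [0.5, -1, 0], "rotation": [0, 0, 0], "fingers": 1},
])

```text
time: 1.85
tool_pos: [338.4, -295.1, 464.0]
ee_rot: [-0.0, 1.0, 0.0, -0.0]
contact_force: [1.3, 0.1, 0.7]
gripper_width: 91.3
gripper_force: 0.0
```

>>> carry_out([
  {"linear": [0.5, -1, 0], "rotation": [0, 0, 0], "fingers": 1},
  {"linear": [0.5, -1, 0], "rotation": [0, 0, 0], "fingers": 1},
  {"linear": [0.5, -1, 0], "rotation": [0, 0, 0], "fingers": 1},
  {"linear": [0.5, -1, 0], "rotation": [0, 0, 0], "fingers": 1},
  {"linear": [0.5, -1, 0], "rotation": [0, 0, 0], "fingers": 1},
])

```text
time: 2.35
tool_pos: [413.6, -145.2, 464.1]
ee_rot: [-0.0, 1.0, 0.0, -0.0]
contact_force: [0.0, -0.8, -0.3]
gripper_width: 91.5
gripper_force: 0.0
```

>>> carry_out([
  {"linear": [0.5, -1, 0], "rotation": [0, 0, 0], "fingers": 1},
  {"linear": [0.5, -1, 0], "rotation": [0, 0, 0], "fingers": 1},
  {"linear": [0.5, -1, 0], "rotation": [0, 0, 0], "fingers": 1},
  {"linear": [0.5, -1, 0], "rotation": [0, 0, 0], "fingers": 1},
  {"linear": [0.5, -1, 0], "rotation": [0, 0, 0], "fingers": 1},
])

```text
time: 2.85
tool_pos: [488.9, 4.7, 464.0]
ee_rot: [-0.0, 1.0, 0.001, -0.0]
contact_force: [1.1, -0.8, 1.0]
gripper_width: 91.3
gripper_force: 0.0
```

Run:
```python
from look import *
w=snap('wrist','w1.png');o=status.get_obs()
print(o['time'],o['tool_pos'],o['ee_rot'],o['joint_positions'])
for k,v in find(w,'w').items(): print(k,[(ce,s) for ce,s in v])
```

```text
2.9 [490.51125048   7.68734275 463.96119166] [-8.71827519e-04  9.99999155e-01  9.47041513e-04  1.82600757e-04] [-0.10671032  0.24363753  1.5789509   0.0018306   1.3188289   1.46173569]
red [([252.7, 84.7], [241, 73, 25, 25, 427]), ([547.0, 119.3], [537, 111, 22, 18, 301])]
yellow [([28.8, 174.8], [0, 168, 69, 14, 704]), ([368.0, 223.0], [359, 210, 19, 26, 222])]
blue [([609.4, 101.3], [576, 67, 64, 63, 3138]), ([281.7, 129.3], [236, 68, 68, 119, 1918]), ([198.3, 72.3], [194, 70, 12, 7, 46]), ([216.3, 184.3], [208, 180, 24, 8, 102]), ([225.6, 245.4], [215, 236, 22, 20, 167]), ([163.2, 271.0], [153, 262, 21, 20, 157])]
green [([553.6, 253.4], [483, 204, 144, 116, 11657]), ([407.5, 246.9], [396, 239, 21, 18, 275])]
```

View pics/w1.png

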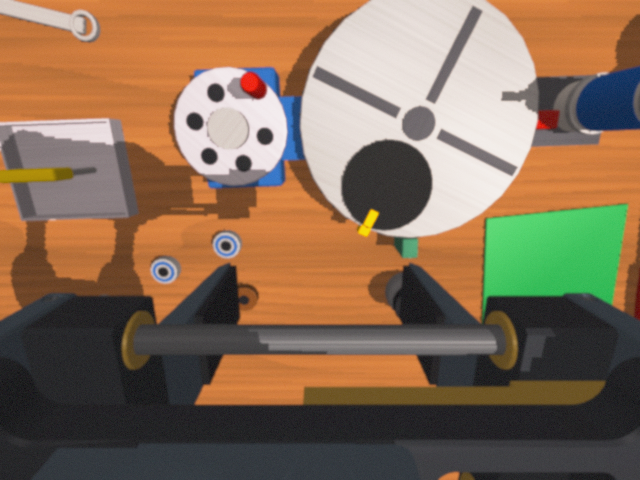

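The wrist view shows the wheel disc near (231,126) with its crank at (252,85), and the table hub at (419,123). The pad is at (387,185) with its pointer at (368,223), the green mark is at (407,247), and the bearings are at (226,245) and (163,271).

Run:
```python
from look import *
w=snap('wrist');h,s,v=cv2.split(hsv(w))
def ell(m,box,z,name):
    x0,y0,x1,y1=box;M=np.zeros((480,640),np.uint8);M[y0:y1,x0:x1]=m[y0:y1,x0:x1]
    n_,l,st,ce=cv2.connectedComponentsWithStats(M);i=1+np.argmax(st[1:,4])
    cs,_=cv2.findContours((l==i).astype(np.uint8),0,1);k=cv2.convexHull(max(cs,key=cv2.contourArea))[:,0]
    q=np.array([onplane(w,p,z)[:2] for p in k]).astype(np.float32);c,r=cv2.minEnclosingCircle(q)
    A=np.c_[2*q,np.ones(len(q))];x=np.linalg.lstsq(A,(q**2).sum(1),rcond=None)[0];R=np.sqrt(x[2]+x[0]**2+x[1]**2)
    print(name,'fit',x[:2].round(1),R.round(1),'enc',np.round(c,1),round(r,1));return x[:2]
W=ell((s<60)&(v>130),(165,55,292,195),86,'wheel')
ell((s<60)&(v>90)&(v<200),(200,100,256,155),92,'hub')
T=ell((s<60)&(v>130),(296,1,560,245),60,'table')
ell((v<70),(395,98,445,145),60,'thub')
P=ell((v<75),(335,132,440,238),63,'pad')
for z in (90,118,136): 
    p=onplane(w,(254,81),z)[:2]; print(z,p.round(1))
c=onplane(w,(252.7,84.7),118)[:2];print('crank',c.round(1),np.linalg.norm(c-W),np.degrees(np.arctan2(*(c-W)[::-1])))
print('pad ang',np.degrees(np.arctan2(*(P-T)[::-1])),np.linalg.norm(P-T))
for n,uv,z in(('gmark',(404.5,240),60),('gmark2',(411,255),40),('ptr',(368,223),62),('rmark',(541,121),60),('b1',(226,244.5),16),('b2',(163.5,270.5),16)): print(n,onplane(w,uv,z)[:2].round(1))
cv2.imwrite('pics/z1.png',cv2.resize(cv2.cvtColor(w['pixels'],cv2.COLOR_RGB2BGR)[40:270,160:560],None,fx=2,fy=2,interpolation=cv2.INTER_CUBIC))
```

```text
wheel fit [583.9  96.3] 57.5 enc [583.8  96.4] 58.2
hub fit [582.8  94.2] 18.2 enc [581.5  85.1] 15.5
table fit [ 589.6 -102.7] 129.3 enc [ 590.  -105.6] 132.5
thub fit [568.6 -79.7] 4.7 enc [570.6 -79.8] 4.5
pad fit [521.7 -71.4] 50.2 enc [521.9 -71.5] 50.5
90 [629.1  72.7]
118 [624.5  67.6]
136 [621.6  64.3]
crank [621.5  68.9] 46.47501368325497 -36.12241451782286
pad ang 155.26684769223323 74.81930952658794
gmark [458.7 -94.2]
gmark2 [ 432.7 -109.4]
ptr [480.2 -48.9]
rmark [ 594.4 -233.1]
b1 [439.1 135.1]
b2 [401.2 224.8]
```

View pics/z1.png

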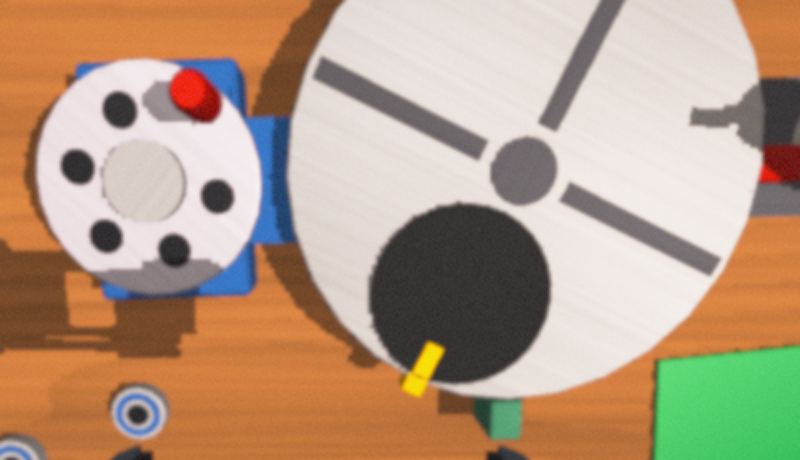

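The crop confirms the wheel, crank, pad and mark positions. The crank angle and pad angle together give an indexer yaw of about 2°, so the wheel starts at q ≈ -322°.

```bash
cat >> h.py <<'E'
def delta(target):
    o=status.get_obs();R=Ro.from_quat(np.r_[o['ee_rot'][1:],o['ee_rot'][0]]).as_matrix()
    d=R.T@(np.array(target)-o['tool_pos']);print('t',round(o['time'],2),'pos',o['tool_pos'].round(1),'yawx',np.degrees(np.arctan2(R[1,0],R[0,0])).round(2),'d mm',d.round(1),'units',(d/30).round(3),'F',o['contact_force'].round(1),'w',round(o['gripper_width'],1));return d
E
python3 - <<'E'
from h import *
a=snap('scene');print('can',onplane(a,(224,317),180)[:2])
delta([621.7,68.6,294])
delta([621.7,68.6,294])
E
```

```text
can [781.15051208 -80.57799765]
t 3.0 pos [489.    4.6 463.8] yawx 0.18 d mm [133.1 -63.5 169.7] units [ 4.437 -2.118  5.658] F [-0.3 -0.4 -0.8] w 91.6
t 3.0 pos [489.    4.6 463.8] yawx 0.18 d mm [133.1 -63.5 169.7] units [ 4.437 -2.118  5.658] F [-0.3 -0.4 -0.8] w 91.6
```

>>> carry_out([
  {"linear": [0.887, -0.424, 0.2], "rotation": [0, 0, 0], "fingers": 1},
  {"linear": [0.887, -0.424, 0.2], "rotation": [0, 0, 0], "fingers": 1},
  {"linear": [0.887, -0.424, 0.2], "rotation": [0, 0, 0], "fingers": 1},
  {"linear": [0.887, -0.424, 0.2], "rotation": [0, 0, 0], "fingers": 0.7},
  {"linear": [0.887, -0.424, 0.2], "rotation": [0, 0, 0], "fingers": 0.6},
])

```text
time: 3.5
tool_pos: [622.5, 66.0, 433.8]
ee_rot: [0.0, 1.0, -0.0, -0.0]
contact_force: [0.3, -1.1, -1.0]
gripper_width: 78.3
gripper_force: 0.0
```

>>> carry_out([
  {"linear": [0, 0, 0.93], "rotation": [0, 0, 0], "fingers": 0.6},
  {"linear": [0, 0, 0.93], "rotation": [0, 0, 0], "fingers": 0.6},
  {"linear": [0, 0, 0.93], "rotation": [0, 0, 0], "fingers": 0.6},
  {"linear": [0, 0, 0.93], "rotation": [0, 0, 0], "fingers": 0.6},
  {"linear": [0, 0, 0.93], "rotation": [0, 0, 0], "fingers": 0.6},
])

```text
time: 4.0
tool_pos: [621.3, 65.4, 293.7]
ee_rot: [0.0, 1.0, -0.0, -0.0]
contact_force: [-0.4, -1.4, -0.3]
gripper_width: 54.6
gripper_force: 0.0
```

>>> carry_out([
  {"linear": [0, 0, 0], "rotation": [0, 0, 0], "fingers": 0.6},
  {"linear": [0, 0, 0], "rotation": [0, 0, 0], "fingers": 0},
  {"linear": [0, 0, 0], "rotation": [0, 0, 0], "fingers": 0},
  {"linear": [0, 0, 0], "rotation": [0, 0, 0], "fingers": 0},
  {"linear": [0, 0, 0], "rotation": [0, 0, 0], "fingers": 0},
], force=15)

```text
time: 4.5
tool_pos: [622.0, 66.6, 296.3]
ee_rot: [0.0, 1.0, -0.001, 0.001]
contact_force: [1.1, -0.3, -0.6]
gripper_width: 25.8
gripper_force: 0.0
```

>>> carry_out([
  {"linear": [0, 0, 0], "rotation": [0, 0, 0], "fingers": 0},
  {"linear": [0, 0, 0], "rotation": [0, 0, 0], "fingers": 0},
  {"linear": [0, 0, 0], "rotation": [0, 0, 0], "fingers": 0},
], force=25)

```text
time: 4.8
tool_pos: [622.1, 66.6, 295.9]
ee_rot: [0.0, 1.0, -0.001, 0.001]
contact_force: [0.7, -1.5, 7.5]
gripper_width: 18.2
gripper_force: 25.0
```

Run:
```python
from h import *
w=snap('wrist','w2.png');delta([621.7,68.6,294])
```

```text
t 4.85 pos [622.1  66.6 296. ] yawx -0.1 d mm [-0.4 -2.   2. ] units [-0.014 -0.068  0.065] F [-0.6 -1.6  6.3] w 17.9
```

View pics/w2.png

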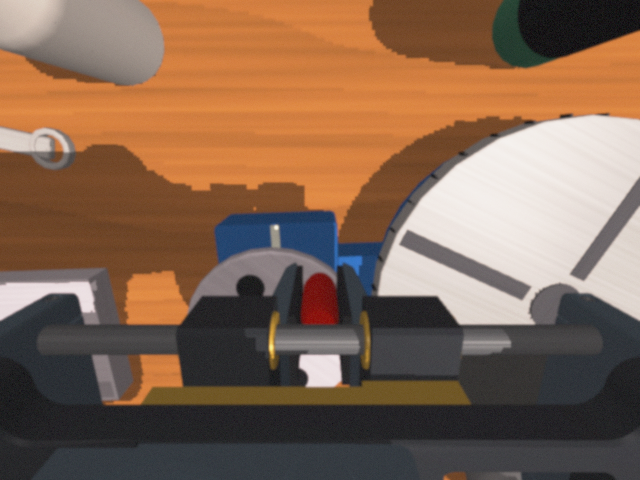

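```bash
cat > circ.py <<'E'
import sys,numpy as np
# start angle deg, end angle, rows, r ; optional start pos offset (x,y) mm relative to ideal start to be absorbed over rows
def rows(a0,a1,n,r=48,off=(0,0)):
    th=np.radians(np.linspace(a0,a1,n+1))
    f=np.exp(-np.arange(n+1)/4)
    X=r*np.cos(th)+off[0]*f;Y=-(r*np.sin(th)+off[1]*f)
    P=np.round(np.c_[X,Y]/30,2);D=np.diff(P,axis=0).round(2)
    for i in range(0,n,5): print(D[i:i+5].tolist())
if __name__=='__main__': rows(*map(float,sys.argv[1:3]),int(sys.argv[3]))
E
python3 circ.py -37.9 -358 20
```

```text
[[-0.32, 0.31], [-0.39, 0.21], [-0.44, 0.1], [-0.44, -0.03], [-0.42, -0.16]]
[[-0.36, -0.26], [-0.27, -0.35], [-0.17, -0.41], [-0.05, -0.44], [0.08, -0.44]]
[[0.19, -0.4], [0.3, -0.33], [0.38, -0.24], [0.43, -0.12], [0.44, 0.0]]
[[0.43, 0.12], [0.38, 0.23], [0.3, 0.34], [0.19, 0.4], [0.08, 0.43]]
```

>>> carry_out([
  {"linear": [-0.32, 0.31, 0], "rotation": [0, 0, 0], "fingers": 0},
  {"linear": [-0.39, 0.21, 0], "rotation": [0, 0, 0], "fingers": 0},
  {"linear": [-0.44, 0.1, 0], "rotation": [0, 0, 0], "fingers": 0},
  {"linear": [-0.44, -0.03, 0], "rotation": [0, 0, 0], "fingers": 0},
  {"linear": [-0.42, -0.16, 0], "rotation": [0, 0, 0], "fingers": 0},
])

```text
time: 5.35
tool_pos: [561.4, 53.8, 295.9]
ee_rot: [-0.0, 1.0, -0.001, 0.001]
contact_force: [6.7, 9.2, 4.5]
gripper_width: 18.1
gripper_force: 25.0
```

>>> carry_out([
  {"linear": [-0.36, -0.26, 0], "rotation": [0, 0, 0], "fingers": 0},
  {"linear": [-0.27, -0.35, 0], "rotation": [0, 0, 0], "fingers": 0},
  {"linear": [-0.17, -0.41, 0], "rotation": [0, 0, 0], "fingers": 0},
  {"linear": [-0.05, -0.44, 0], "rotation": [0, 0, 0], "fingers": 0},
  {"linear": [0.08, -0.44, 0], "rotation": [0, 0, 0], "fingers": 0},
])

```text
time: 5.85
tool_pos: [538.1, 112.0, 295.2]
ee_rot: [0.0, 1.0, -0.001, -0.001]
contact_force: [2.4, -3.2, 5.5]
gripper_width: 18.1
gripper_force: 25.0
```

Run:
```python
from h import *
o=status.get_obs();print(o['tool_pos'],o['contact_force'],o['gripper_width'])
```

```text
[538.07817957 111.99764852 295.21480344] [ 2.37846029 -3.21552444  5.52168834] 18.095615546403298
```

Smooth, low force. Continue.

>>> carry_out([
  {"linear": [0.19, -0.4, 0], "rotation": [0, 0, 0], "fingers": 0},
  {"linear": [0.3, -0.33, 0], "rotation": [0, 0, 0], "fingers": 0},
  {"linear": [0.38, -0.24, 0], "rotation": [0, 0, 0], "fingers": 0},
  {"linear": [0.43, -0.12, 0], "rotation": [0, 0, 0], "fingers": 0},
  {"linear": [0.44, 0, 0], "rotation": [0, 0, 0], "fingers": 0},
])

```text
time: 6.35
tool_pos: [591.5, 144.3, 295.2]
ee_rot: [0.0, 1.0, -0.0, -0.0]
contact_force: [-4.4, -13.9, 8.6]
gripper_width: 18.1
gripper_force: 25.0
```

>>> carry_out([
  {"linear": [0.43, 0.12, 0], "rotation": [0, 0, 0], "fingers": 0},
  {"linear": [0.38, 0.23, 0], "rotation": [0, 0, 0], "fingers": 0},
  {"linear": [0.3, 0.34, 0], "rotation": [0, 0, 0], "fingers": 0},
  {"linear": [0.19, 0.4, 0], "rotation": [0, 0, 0], "fingers": 0},
  {"linear": [0.08, 0.43, 0], "rotation": [0, 0, 0], "fingers": 0},
])

```text
time: 6.85
tool_pos: [632.2, 98.3, 295.1]
ee_rot: [-0.0, 1.0, -0.001, -0.001]
contact_force: [-12.1, 2.2, 13.4]
gripper_width: 18.0
gripper_force: 25.0
```

>>> carry_out([
  {"linear": [0, 0, 0], "rotation": [0, 0, 0], "fingers": 0},
  {"linear": [0, 0, 0], "rotation": [0, 0, 0], "fingers": 0},
])

```text
time: 7.05
tool_pos: [631.9, 98.1, 295.2]
ee_rot: [0.0, 1.0, -0.001, -0.001]
contact_force: [-7.3, -1.5, 11.3]
gripper_width: 18.5
gripper_force: 25.0
```

Run:
```python
from look import *
w=snap('wrist','w3.png');delta([631.9,98,294]);h,s,v=cv2.split(hsv(w))
for n in ('scene',):
    a=snap(n,'s3.png')
    print([(ce,s[2:],onplane(a,ce,63)[:2].round(1)) for ce,s in find(a,n)['yellow']])
T=np.array([589.6,-102.7])
h,s,v=cv2.split(hsv(a));m=np.zeros((480,640),np.uint8);m[245:320,300:375]=((v<75)&(s<120))[245:320,300:375]
print(blobs(a,m,200))
a=cv2.imread('pics/s3.png');b=cv2.imread('pics/w3.png')
z=cv2.resize(a[225:385,235:405],(600,564),interpolation=cv2.INTER_CUBIC);cv2.imwrite('pics/z3.png',z)
```

```text
t 7.1 pos [631.9  98.2 295.1] yawx -0.11 d mm [-0.   0.2  1.1] units [-0.001  0.008  0.038] F [-6.6 -1.9 11.2] w 18.0
[([547.7, 308.5], [32, 10, 269], array([165.1, 323.5])), ([438.8, 410.0], [27, 29, 285], array([532.3, 323.8]))]
[([363.2, 309.8], [347, 288, 28, 32, 374])]
```

View pics/z3.png

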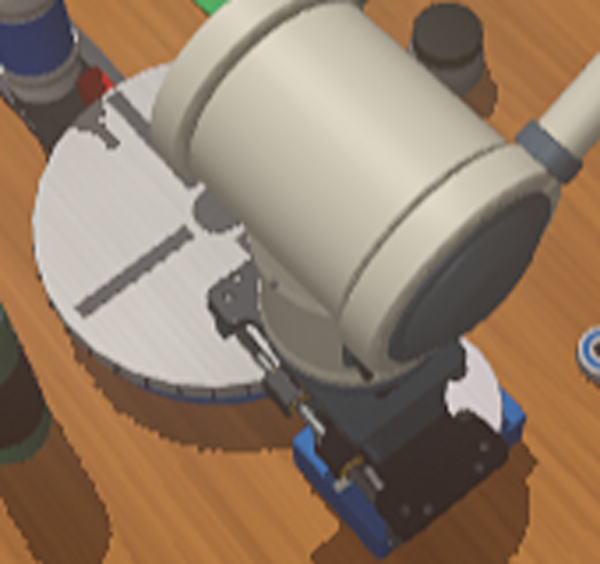

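>>> carry_out([
  {"linear": [0, 0, 0], "rotation": [0, 0, 0], "fingers": 0.6},
  {"linear": [0, 0, 0], "rotation": [0, 0, 0], "fingers": 0.6},
  {"linear": [0, 0, 0], "rotation": [0, 0, 0], "fingers": 0.6},
  {"linear": [0, 0, -0.7], "rotation": [0, 0, 0], "fingers": 0.6},
  {"linear": [0, 0, -0.9], "rotation": [0, 0, 0], "fingers": 0.6},
])

```text
time: 7.65
tool_pos: [631.8, 98.0, 342.4]
ee_rot: [0.0, 1.0, -0.001, -0.002]
contact_force: [-0.3, 0.1, -1.0]
gripper_width: 54.3
gripper_force: 0.0
```

>>> carry_out([
  {"linear": [0, 0, -1], "rotation": [0, 0, 0], "fingers": 1},
  {"linear": [0, 0, -1], "rotation": [0, 0, 0], "fingers": 1},
  {"linear": [-1, 0, -1], "rotation": [0, 0, 0], "fingers": 1},
  {"linear": [-1, 0, -1], "rotation": [0, 0, 0], "fingers": 1},
  {"linear": [-1, 0, 0], "rotation": [0, 0, 0], "fingers": 1},
])

```text
time: 8.15
tool_pos: [541.8, 98.2, 466.8]
ee_rot: [-0.0, 1.0, -0.001, 0.003]
contact_force: [0.5, -0.7, -0.2]
gripper_width: 90.0
gripper_force: 0.0
```

>>> carry_out([
  {"linear": [-1, 0, 0], "rotation": [0, 0, 0], "fingers": 1},
  {"linear": [-1, 0, 0], "rotation": [0, 0, 0], "fingers": 1},
  {"linear": [-1, 0, 0], "rotation": [0, 0, 0], "fingers": 1},
  {"linear": [-1, 0, 0], "rotation": [0, 0, 0], "fingers": 1},
  {"linear": [0, 0, 0], "rotation": [0, 0, 0], "fingers": 1},
])

```text
time: 8.65
tool_pos: [419.2, 98.4, 463.2]
ee_rot: [0.0, 1.0, -0.001, -0.001]
contact_force: [-0.2, 0.4, -0.5]
gripper_width: 91.2
gripper_force: 0.0
```

Run:
```python
from look import *
w=snap('wrist');w=snap('wrist','w4.png');delta([400,100,464])
for k,v in find(w,'w').items(): print(k,[(ce,s) for ce,s in v])
```

```text
t 8.75 pos [422.   98.3 463.6] yawx -0.09 d mm [-22.   -1.6  -0.5] units [-0.735 -0.055 -0.016] F [-0.1 -0.4 -0.2] w 91.3
red []
yellow [([106.0, 110.3], [70, 103, 75, 16, 995]), ([501.2, 173.1], [492, 158, 17, 31, 337])]
blue [([380.5, 73.3], [364, 28, 26, 74, 732]), ([322.7, 119.9], [283, 102, 80, 28, 1101]), ([293.7, 195.6], [283, 185, 23, 23, 193]), ([226.7, 223.9], [216, 214, 22, 21, 175]), ([158.5, 266.2], [147, 257, 22, 20, 156])]
green [([599.1, 229.5], [553, 159, 87, 138, 10471]), ([488.5, 193.8], [471, 182, 29, 22, 292])]
```

View pics/w4.png

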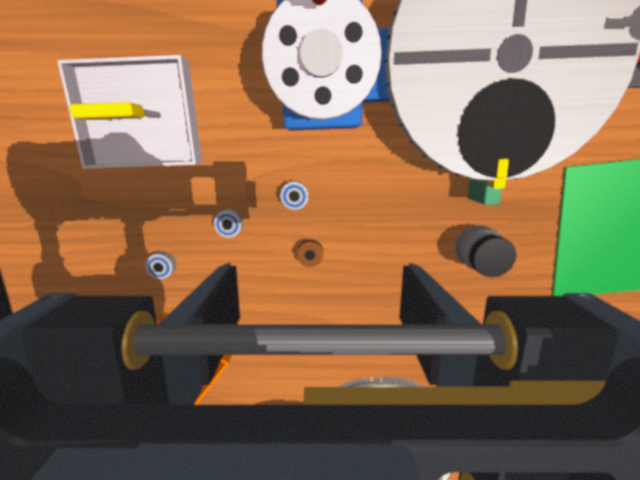

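The pointer at (501,173) now sits over the green mark at (488,194). The bearings are at (294,195), (227,224) and (159,266), and the tray handle is at (106,110).

Run:
```python
from look import *
w=snap('wrist');h,s,v=cv2.split(hsv(w))
def circ(m,box,z,name):
    x0,y0,x1,y1=box;M=np.zeros((480,640),np.uint8);M[y0:y1,x0:x1]=m[y0:y1,x0:x1]
    n_,l,st,ce=cv2.connectedComponentsWithStats(M);i=1+np.argmax(st[1:,4])
    cs,_=cv2.findContours((l==i).astype(np.uint8),0,1);k=cv2.convexHull(max(cs,key=cv2.contourArea))[:,0]
    q=np.array([onplane(w,p,z)[:2] for p in k]).astype(np.float32)
    A=np.c_[2*q,np.ones(len(q))];x=np.linalg.lstsq(A,(q**2).sum(1),rcond=None)[0];print(name,x[:2].round(1),np.sqrt(x[2]+x[0]**2+x[1]**2).round(1));return x[:2]
P=circ(v<75,(450,70,562,180),63,'pad')
Wc=circ((s<60)&(v>130),(255,0,385,122),86,'wheel')
T=np.array([589.6,-102.7]);
H=circ((s<60)&(v<150)&(v>60),(494,30,536,76),60,'thub')
for t in(T,H): print('pad ang',np.degrees(np.arctan2(*(P-t)[::-1]))%360,np.linalg.norm(P-t))
# spoke line orientation
for a_,b_ in (((398,57),(487,53)),((541,51),(633,47.5)),): 
    p,q=onplane(w,a_,60)[:2],onplane(w,b_,60)[:2];print('spoke',np.degrees(np.arctan2(*(p-q)[::-1])))
p,q=onplane(w,(489,182),60),onplane(w,(471.5,182),60);print('gmark',p.round(1),q.round(1))
print('ptr',onplane(w,(501.2,173.1),63).round(1))
for u in((293.7,195.6),(226.9,223.7),(158.5,266)): print('b',onplane(w,u,16)[:2].round(1))
m=(h>20)&(h<36)&(s>140);m[:,:60]=0;m[:,150:]=0
ys,xs=np.nonzero(m);qq=np.array([onplane(w,p,73)[:2] for p in zip(xs,ys)],np.float32);print('handle rect',cv2.minAreaRect(qq))
tm=((s<50)&(v>110)).astype(np.uint8);M=np.zeros_like(tm);M[40:180,40:215]=tm[40:180,40:215]
cs,_=cv2.findContours(M,0,1);k=cv2.convexHull(max(cs,key=cv2.contourArea))[:,0];print('tray rim',cv2.minAreaRect(np.array([onplane(w,p,25)[:2] for p in k],np.float32)))
delta([436,133,185])
```

```text
pad [ 514.8 -104.6] 50.5
wheel [582.8  96.6] 57.8
thub [ 590.  -103.4] 17.6
pad ang 181.47962322001152 74.78203712479916
pad ang 180.962484735423 75.12791507649531
spoke 92.1800463297305
spoke 91.82375782266901
gmark [459.4 -96.1  60. ] [459.4 -76.1  60. ]
ptr [ 469.7 -107.    63. ]
b [437.5 131.9]
b [400.4 221.5]
b [340.7 320.6]
handle rect ((380.1087646484375, 317.56689453125), (323.94549560546875, 77.10665893554688), 1.1606324911117554)
tray rim ((534.8099975585938, 320.2286376953125), (120.4983139038086, 147.1349334716797), 1.904704213142395)
t 8.8 pos [422.6  98.3 463.5] yawx -0.1 d mm [ 13.1 -34.7 278.5] units [ 0.435 -1.157  9.283] F [ 0.3 -0.1  0.4] w 91.0
```

Run:
```python
from look import *
w=snap('wrist','w5.png')
for z in (0,20,40,60): print(z,[proj(w,(589.6-r*np.cos(np.radians(2)),-102.7-r*np.sin(np.radians(2)),z)).round(1).tolist() for r in(132,150)])
a=cv2.imread('pics/w5.png');cv2.imwrite('pics/z5.png',cv2.resize(a[145:215,450:540],(720,560),interpolation=cv2.INTER_CUBIC))
```

```text
0 [[474.9, 178.6], [473.6, 192.2]]
20 [[482.0, 180.2], [480.6, 194.4]]
40 [[489.8, 182.0], [488.2, 196.8]]
60 [[498.4, 184.0], [496.6, 199.5]]
```

View pics/z5.png

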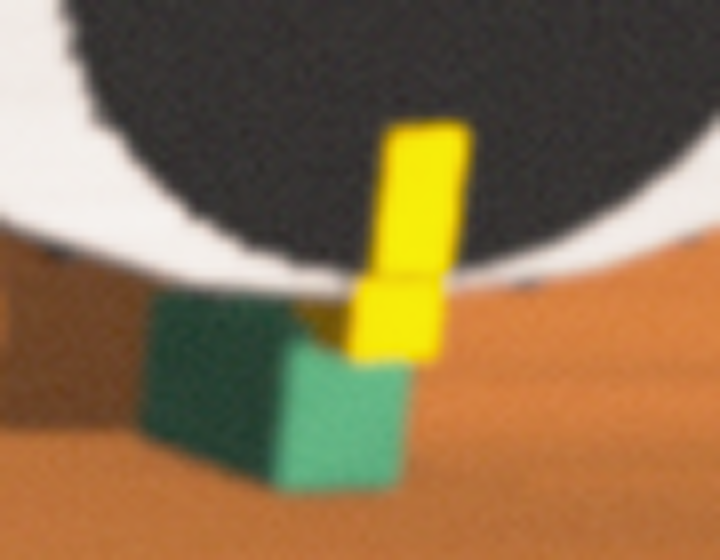

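>>> carry_out([
  {"linear": [0.09, -0.225, 1], "rotation": [0, 0, 0], "fingers": 0.65},
  {"linear": [0.09, -0.225, 1], "rotation": [0, 0, 0], "fingers": 0.65},
  {"linear": [0.09, -0.225, 1], "rotation": [0, 0, 0], "fingers": 0.65},
  {"linear": [0.09, -0.225, 1], "rotation": [0, 0, 0], "fingers": 0.65},
  {"linear": [0.09, -0.225, 1], "rotation": [0, 0, 0], "fingers": 0.65},
], force=20)

```text
time: 9.35
tool_pos: [436.6, 132.2, 311.7]
ee_rot: [-0.0, 1.0, -0.001, 0.0]
contact_force: [0.8, 0.2, 0.8]
gripper_width: 59.6
gripper_force: 0.0
```

Run:
```python
from look import *
w=snap('wrist');w=snap('wrist');
m=find(w,'w')['blue'];print([(ce,s[2:],onplane(w,ce,16)[:2].round(1)) for ce,s in m]);delta([436,132,194])
```

```text
[([483.7, 111.2], [69, 114, 1161], array([538.3,   6.5])), ([365.2, 125.9], [130, 46, 2622], array([527.9,  97.1])), ([320.5, 239.1], [34, 34, 435], array([436.3, 131.9])), ([219.3, 279.3], [35, 33, 390], array([399.3, 222. ]))]
t 9.45 pos [435.8 132.3 310.3] yawx -0.08 d mm [  0.8   0.2 116.3] units [0.028 0.005 3.876] F [-0.2 -0.4  0.7] w 59.4
```

>>> carry_out([
  {"linear": [0, 0, 1], "rotation": [0, 0, 0], "fingers": 0.65},
  {"linear": [0, 0, 1], "rotation": [0, 0, 0], "fingers": 0.65},
  {"linear": [0, 0, 1], "rotation": [0, 0, 0], "fingers": 0.65},
  {"linear": [0, 0, 0.87], "rotation": [0, 0, 0], "fingers": 0.65},
  {"linear": [0, 0, 0], "rotation": [0, 0, 0], "fingers": 0.2},
])

```text
time: 9.95
tool_pos: [436.0, 131.6, 195.8]
ee_rot: [0.0, 1.0, -0.001, -0.002]
contact_force: [0.1, 0.4, 0.4]
gripper_width: 54.3
gripper_force: 0.0
```

>>> carry_out([
  {"linear": [0, 0, 0], "rotation": [0, 0, 0], "fingers": 0.2},
  {"linear": [0, 0, 0], "rotation": [0, 0, 0], "fingers": 0.2},
  {"linear": [0, 0, 0], "rotation": [0, 0, 0], "fingers": 0.2},
  {"linear": [0, 0, -0.6], "rotation": [0, 0, 0], "fingers": 0.2},
  {"linear": [0, 0, -1], "rotation": [0, 0, 0], "fingers": 0.2},
])

```text
time: 10.45
tool_pos: [435.3, 131.8, 245.6]
ee_rot: [0.0, 1.0, -0.001, -0.001]
contact_force: [-0.9, 0.3, -0.5]
gripper_width: 36.2
gripper_force: 20.0
```

Run:
```python
from look import *
delta([503,294.5,290])
```

```text
t 10.45 pos [435.3 131.8 245.6] yawx -0.11 d mm [  67.3 -162.8  -44.6] units [ 2.243 -5.426 -1.486] F [-0.9  0.3 -0.5] w 36.2
```

>>> carry_out([
  {"linear": [0.374, -0.905, -0.6], "rotation": [0, 0, 0], "fingers": 0.2},
  {"linear": [0.374, -0.905, 0], "rotation": [0, 0, 0], "fingers": 0.2},
  {"linear": [0.374, -0.905, 0], "rotation": [0, 0, 0], "fingers": 0.2},
  {"linear": [0.374, -0.905, 0], "rotation": [0, 0, 0], "fingers": 0.2},
  {"linear": [0.374, -0.905, 0], "rotation": [0, 0, 0], "fingers": 0.2},
])

```text
time: 10.95
tool_pos: [492.3, 268.8, 264.4]
ee_rot: [-0.0, 1.0, -0.001, 0.001]
contact_force: [0.5, -0.3, -1.4]
gripper_width: 36.0
gripper_force: 20.0
```

>>> carry_out([
  {"linear": [0.374, -0.905, 0], "rotation": [0, 0, 0], "fingers": 0.2},
  {"linear": [0, 0, 0], "rotation": [0, 0, 0], "fingers": 0.2},
])

```text
time: 11.15
tool_pos: [504.4, 297.4, 264.4]
ee_rot: [-0.001, 1.0, 0.0, 0.002]
contact_force: [-0.4, -1.1, -0.4]
gripper_width: 36.2
gripper_force: 20.0
```

Run:
```python
from look import *
w=snap('wrist','w6.png');delta([503,294.5,200])
X=np.array([535,323.5])
h,s,v=cv2.split(hsv(w));m=((h>20)&(h<36)&(s>140));m[300:]=0
q=[(ce,sz) for ce,sz in blobs(w,m,100)];print(q)
ys,xs=np.nonzero(m)
if len(xs): print(cv2.minAreaRect(np.array([onplane(w,p,80)[:2] for p in zip(xs,ys)],np.float32)))
```

```text
t 11.2 pos [503.5 295.9 264. ] yawx -0.01 d mm [-0.6  1.5 64. ] units [-0.021  0.05   2.134] F [-0.2 -1.1 -1. ] w 35.9
[([271.0, 238.4], [210, 219, 120, 39, 3939])]
((538.4779052734375, 324.1290588378906), (18.729736328125, 61.85163116455078), 2.026089906692505)
```

View pics/w6.png

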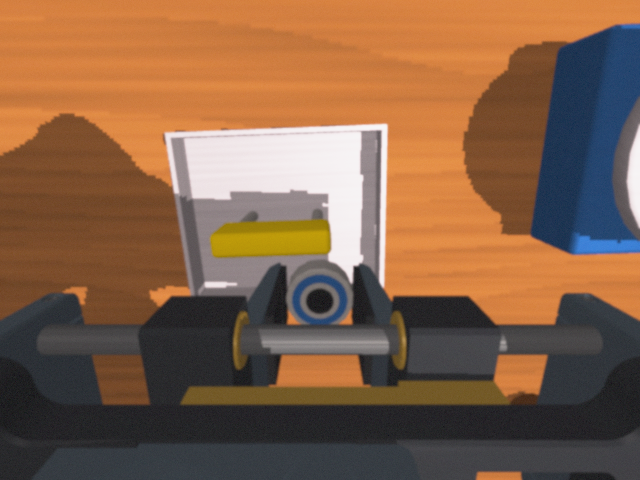

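The bearing is held over the near-right part of the aluminium tray, at (320,300) in the image. The handle is at (271,238), so the tray centre is near (536,324).

>>> carry_out([
  {"linear": [0, 0, 0.8], "rotation": [0, 0, 0], "fingers": 0.2},
  {"linear": [0, 0, 0.8], "rotation": [0, 0, 0], "fingers": 0.2},
  {"linear": [0, 0, 0.5], "rotation": [0, 0, 0], "fingers": 0.2},
  {"linear": [0, 0, 0], "rotation": [0, 0, 0], "fingers": 0.2},
  {"linear": [0, 0, 0], "rotation": [0, 0, 0], "fingers": 0.5},
])

```text
time: 11.7
tool_pos: [503.1, 294.0, 200.7]
ee_rot: [0.0, 1.0, -0.001, -0.0]
contact_force: [-0.0, 0.3, -0.4]
gripper_width: 41.4
gripper_force: 0.0
```

>>> carry_out([
  {"linear": [0, 0, 0], "rotation": [0, 0, 0], "fingers": 0.5},
  {"linear": [0, 0, 0], "rotation": [0, 0, 0], "fingers": 0.5},
  {"linear": [0, 0, -0.8], "rotation": [0, 0, 0], "fingers": 0.5},
  {"linear": [0, 0, -1], "rotation": [0, 0, 0], "fingers": 0.5},
  {"linear": [0, 0, -1], "rotation": [0, 0, 0], "fingers": 0.65},
])

```text
time: 12.2
tool_pos: [503.0, 294.6, 285.4]
ee_rot: [0.0, 1.0, -0.001, -0.0]
contact_force: [-0.2, 0.3, 0.0]
gripper_width: 50.5
gripper_force: 0.0
```

Run:
```python
from look import *
delta([399.3,222.3,300])
```

```text
t 12.2 pos [503.  294.6 285.4] yawx -0.1 d mm [-103.6   72.4  -14.5] units [-3.454  2.415 -0.484] F [-0.2  0.3  0. ] w 50.5
```

Move above bearing 2 and measure.

>>> carry_out([
  {"linear": [-0.864, 0.604, -0.12], "rotation": [0, 0, 0], "fingers": 0.65},
  {"linear": [-0.864, 0.604, -0.12], "rotation": [0, 0, 0], "fingers": 0.65},
  {"linear": [-0.864, 0.604, -0.12], "rotation": [0, 0, 0], "fingers": 0.65},
  {"linear": [-0.864, 0.604, -0.12], "rotation": [0, 0, 0], "fingers": 0.65},
  {"linear": [0, 0, 0], "rotation": [0, 0, 0], "fingers": 0.65},
])

```text
time: 12.7
tool_pos: [396.3, 220.7, 299.1]
ee_rot: [0.0, 1.0, -0.001, -0.001]
contact_force: [-0.6, 0.4, -0.2]
gripper_width: 59.1
gripper_force: 0.0
```

Run:
```python
from look import *
w=snap('wrist')
m=find(w,'w')['blue'];print([(ce,s[2:],onplane(w,ce,16)[:2].round(1)) for ce,s in m]);delta([399.3,222.3,194])
```

```text
[([489.8, 51.1], [163, 86, 8520], array([538.4,  99.7])), ([625.3, 61.9], [38, 103, 2379], array([531.2,   1.7])), ([218.7, 106.3], [40, 44, 676], array([502.5, 295. ])), ([318.6, 240.3], [36, 34, 462], array([398.9, 221.5])), ([209.0, 296.2], [27, 13, 135], array([348.3, 317.3]))]
t 12.75 pos [398.3 221.7 299.2] yawx -0.13 d mm [  1.   -0.6 105.2] units [ 0.034 -0.021  3.508] F [1.  0.9 0. ] w 59.1
```

>>> carry_out([
  {"linear": [0, 0, 1], "rotation": [0, 0, 0], "fingers": 0.65},
  {"linear": [0, 0, 1], "rotation": [0, 0, 0], "fingers": 0.65},
  {"linear": [0, 0, 1], "rotation": [0, 0, 0], "fingers": 0.65},
  {"linear": [0, 0, 0.5], "rotation": [0, 0, 0], "fingers": 0.65},
  {"linear": [0, 0, 0], "rotation": [0, 0, 0], "fingers": 0.2},
])

```text
time: 13.25
tool_pos: [400.1, 222.8, 192.3]
ee_rot: [0.0, 1.0, -0.001, -0.0]
contact_force: [-1.0, 0.5, 0.1]
gripper_width: 53.9
gripper_force: 0.0
```

>>> carry_out([
  {"linear": [0, 0, 0], "rotation": [0, 0, 0], "fingers": 0.2},
  {"linear": [0, 0, 0], "rotation": [0, 0, 0], "fingers": 0.2},
  {"linear": [0, 0, 0], "rotation": [0, 0, 0], "fingers": 0.2},
  {"linear": [0, 0, -1], "rotation": [0, 0, 0], "fingers": 0.2},
  {"linear": [0, 0, -1], "rotation": [0, 0, 0], "fingers": 0.2},
])

```text
time: 13.75
tool_pos: [399.3, 222.4, 254.0]
ee_rot: [0.0, 1.0, -0.001, -0.001]
contact_force: [1.0, -0.1, -0.9]
gripper_width: 36.2
gripper_force: 20.0
```

Run:
```python
from look import *
delta([503,353,262])
```

```text
t 13.75 pos [399.3 222.4 254. ] yawx -0.1 d mm [ 103.4 -130.8   -8.2] units [ 3.447 -4.36  -0.274] F [ 1.  -0.1 -0.9] w 36.2
```

>>> carry_out([
  {"linear": [0.69, -0.872, -0.06], "rotation": [0, 0, 0], "fingers": 0.2},
  {"linear": [0.69, -0.872, -0.06], "rotation": [0, 0, 0], "fingers": 0.2},
  {"linear": [0.69, -0.872, -0.06], "rotation": [0, 0, 0], "fingers": 0.2},
  {"linear": [0.69, -0.872, -0.06], "rotation": [0, 0, 0], "fingers": 0.2},
  {"linear": [0.69, -0.872, -0.06], "rotation": [0, 0, 0], "fingers": 0.2},
])

```text
time: 14.25
tool_pos: [503.9, 354.2, 263.0]
ee_rot: [-0.0, 1.0, -0.001, 0.0]
contact_force: [0.6, -0.1, -1.2]
gripper_width: 36.5
gripper_force: 20.0
```

>>> carry_out([
  {"linear": [0, 0, 0], "rotation": [0, 0, 0], "fingers": 0.2},
  {"linear": [0, 0, 0], "rotation": [0, 0, 0], "fingers": 0.2},
])

```text
time: 14.45
tool_pos: [503.2, 353.4, 262.4]
ee_rot: [-0.0, 1.0, -0.001, 0.0]
contact_force: [-0.9, -1.4, -0.7]
gripper_width: 36.0
gripper_force: 20.0
```

Run:
```python
from look import *
w=snap('wrist')
m=find(w,'w')['blue'];print([(ce,s[2:],onplane(w,ce,19)[:2].round(1)) for ce,s in m]);delta([503,353,200])
```

```text
[([628.3, 184.4], [33, 164, 2801], array([556.9, 146.5])), ([8.5, 279.0], [27, 111, 1525], array([489.2, 580.5])), ([402.2, 268.9], [42, 28, 405], array([496.5, 294. ])), ([319.4, 300.5], [56, 44, 924], array([471.5, 353.8]))]
t 14.5 pos [502.8 352.8 262.4] yawx -0.09 d mm [ 0.2 -0.2 62.4] units [ 0.007 -0.008  2.079] F [-0.3  0.3 -0.3] w 36.4
```

>>> carry_out([
  {"linear": [0, 0, 0.8], "rotation": [0, 0, 0], "fingers": 0.2},
  {"linear": [0, 0, 0.8], "rotation": [0, 0, 0], "fingers": 0.2},
  {"linear": [0, 0, 0.48], "rotation": [0, 0, 0], "fingers": 0.2},
  {"linear": [0, 0, 0], "rotation": [0, 0, 0], "fingers": 0.2},
  {"linear": [0, 0, 0], "rotation": [0, 0, 0], "fingers": 0.47},
])

```text
time: 15.0
tool_pos: [503.2, 352.8, 200.6]
ee_rot: [0.0, 1.0, -0.001, -0.0]
contact_force: [0.5, 0.7, -0.2]
gripper_width: 41.3
gripper_force: 0.0
```

>>> carry_out([
  {"linear": [0, 0, 0], "rotation": [0, 0, 0], "fingers": 0.47},
  {"linear": [0, 0, 0], "rotation": [0, 0, 0], "fingers": 0.47},
  {"linear": [0, 0, -0.8], "rotation": [0, 0, 0], "fingers": 0.47},
  {"linear": [0, 0, -1], "rotation": [0, 0, 0], "fingers": 0.47},
  {"linear": [0, 0, -1], "rotation": [0, 0, 0], "fingers": 0.65},
])

```text
time: 15.5
tool_pos: [503.1, 353.0, 285.6]
ee_rot: [-0.0, 1.0, -0.001, 0.0]
contact_force: [-0.6, -0.8, -0.6]
gripper_width: 48.1
gripper_force: 0.0
```

>>> carry_out([
  {"linear": [-0.91, 0.17, 0], "rotation": [0, 0, 0], "fingers": 0.65},
  {"linear": [-0.91, 0.17, 0], "rotation": [0, 0, 0], "fingers": 0.65},
  {"linear": [-0.91, 0.17, 0], "rotation": [0, 0, 0], "fingers": 0.65},
  {"linear": [-0.91, 0.17, 0], "rotation": [0, 0, 0], "fingers": 0.65},
  {"linear": [-0.91, 0.17, 0], "rotation": [0, 0, 0], "fingers": 0.65},
])

```text
time: 16.0
tool_pos: [365.6, 327.5, 284.8]
ee_rot: [-0.0, 1.0, -0.001, 0.001]
contact_force: [0.6, -0.1, -0.8]
gripper_width: 59.3
gripper_force: 0.0
```

>>> carry_out([
  {"linear": [-0.91, 0.17, 0], "rotation": [0, 0, 0], "fingers": 0.65},
  {"linear": [0, 0, 0], "rotation": [0, 0, 0], "fingers": 0.65},
  {"linear": [0, 0, 0], "rotation": [0, 0, 0], "fingers": 0.65},
])

```text
time: 16.3
tool_pos: [339.4, 322.9, 284.8]
ee_rot: [-0.0, 1.0, -0.001, 0.001]
contact_force: [0.7, -0.3, -0.3]
gripper_width: 59.1
gripper_force: 0.0
```

Run:
```python
from look import *
w=snap('wrist','w7.png')
m=find(w,'w')['blue'];print([(ce,s[2:],onplane(w,ce,16)[:2].round(1)) for ce,s in m]);delta([340,321.5,194])
```

```text
[([274.1, 21.2], [46, 39, 629], array([497., 353.])), ([364.7, 20.2], [46, 37, 597], array([497.5, 293.6])), ([322.8, 250.7], [37, 35, 495], array([338.6, 320.9]))]
t 16.35 pos [340.  323.1 284.7] yawx -0.09 d mm [-0.2  1.7 90.7] units [-0.006  0.056  3.024] F [-0.1  0.5  0.4] w 59.1
```

>>> carry_out([
  {"linear": [-0.04, 0.07, 1], "rotation": [0, 0, 0], "fingers": 0.65},
  {"linear": [0, 0, 1], "rotation": [0, 0, 0], "fingers": 0.65},
  {"linear": [0, 0, 0.6], "rotation": [0, 0, 0], "fingers": 0.65},
  {"linear": [0, 0, 0.42], "rotation": [0, 0, 0], "fingers": 0.65},
  {"linear": [0, 0, 0], "rotation": [0, 0, 0], "fingers": 0.2},
])

```text
time: 16.85
tool_pos: [339.1, 320.8, 192.2]
ee_rot: [0.0, 1.0, -0.001, -0.0]
contact_force: [-0.3, -0.8, 0.0]
gripper_width: 54.0
gripper_force: 0.0
```

>>> carry_out([
  {"linear": [0, 0, 0], "rotation": [0, 0, 0], "fingers": 0.2},
  {"linear": [0, 0, 0], "rotation": [0, 0, 0], "fingers": 0.2},
  {"linear": [0, 0, 0], "rotation": [0, 0, 0], "fingers": 0.2},
  {"linear": [0, 0, -1], "rotation": [0, 0, 0], "fingers": 0.2},
  {"linear": [0, 0, -1], "rotation": [0, 0, 0], "fingers": 0.2},
])

```text
time: 17.35
tool_pos: [338.0, 320.5, 254.2]
ee_rot: [0.0, 1.0, -0.001, -0.001]
contact_force: [0.4, 0.1, -0.7]
gripper_width: 36.5
gripper_force: 20.0
```

>>> carry_out([
  {"linear": [0, 0, -1], "rotation": [0, 0, 0], "fingers": 0.2},
  {"linear": [0.5, 0, -0.7], "rotation": [0, 0, 0], "fingers": 0.2},
  {"linear": [0.8, 0, 0], "rotation": [0, 0, 0], "fingers": 0.2},
  {"linear": [0.8, 0, 0], "rotation": [0, 0, 0], "fingers": 0.2},
  {"linear": [0.8, 0, 0], "rotation": [0, 0, 0], "fingers": 0.2},
])

```text
time: 17.85
tool_pos: [426.0, 320.4, 305.3]
ee_rot: [-0.0, 1.0, -0.001, 0.001]
contact_force: [0.0, 0.3, -0.8]
gripper_width: 36.2
gripper_force: 20.0
```

Run:
```python
from look import *
delta([568,324,303])
```

```text
t 17.85 pos [426.  320.4 305.3] yawx -0.1 d mm [142.   -3.9   2.5] units [ 4.733 -0.13   0.082] F [ 0.   0.3 -0.8] w 36.2
```

>>> carry_out([
  {"linear": [0.95, -0.03, 0], "rotation": [0, 0, 0], "fingers": 0.2},
  {"linear": [0.95, -0.03, 0], "rotation": [0, 0, 0], "fingers": 0.2},
  {"linear": [0.95, -0.03, 0], "rotation": [0, 0, 0], "fingers": 0.2},
  {"linear": [0.95, -0.03, 0], "rotation": [0, 0, 0], "fingers": 0.2},
  {"linear": [0.95, 0, 0], "rotation": [0, 0, 0], "fingers": 0.2},
])

```text
time: 18.35
tool_pos: [568.7, 323.7, 305.0]
ee_rot: [-0.0, 1.0, -0.001, 0.0]
contact_force: [0.9, 0.2, -0.4]
gripper_width: 36.6
gripper_force: 20.0
```

>>> carry_out([
  {"linear": [0, 0, 0], "rotation": [0, 0, 0], "fingers": 0.2},
  {"linear": [0, 0, 0], "rotation": [0, 0, 0], "fingers": 0.2},
])

```text
time: 18.55
tool_pos: [567.7, 323.5, 304.5]
ee_rot: [0.0, 1.0, -0.001, -0.0]
contact_force: [0.7, -0.6, -0.4]
gripper_width: 36.3
gripper_force: 20.0
```

Run:
```python
from look import *
delta([568.5,324,200])
```

```text
t 18.55 pos [567.7 323.5 304.5] yawx -0.14 d mm [  0.8  -0.5 104.5] units [ 0.028 -0.015  3.484] F [ 0.7 -0.6 -0.4] w 36.3
```

>>> carry_out([
  {"linear": [0.03, 0, 1], "rotation": [0, 0, 0], "fingers": 0.2},
  {"linear": [0, 0, 1], "rotation": [0, 0, 0], "fingers": 0.2},
  {"linear": [0, 0, 0.9], "rotation": [0, 0, 0], "fingers": 0.2},
  {"linear": [0, 0, 0.55], "rotation": [0, 0, 0], "fingers": 0.2},
  {"linear": [0, 0, 0], "rotation": [0, 0, 0], "fingers": 0.2},
])

```text
time: 19.05
tool_pos: [566.9, 323.6, 199.1]
ee_rot: [0.001, 1.0, -0.001, -0.002]
contact_force: [0.1, -0.3, -1.5]
gripper_width: 36.3
gripper_force: 20.0
```

>>> carry_out([
  {"linear": [0, 0, 0], "rotation": [0, 0, 0], "fingers": 0.5},
  {"linear": [0, 0, 0], "rotation": [0, 0, 0], "fingers": 0.5},
  {"linear": [0, 0, 0], "rotation": [0, 0, 0], "fingers": 0.5},
  {"linear": [0, 0, -0.8], "rotation": [0, 0, 0], "fingers": 0.5},
  {"linear": [0, 0, -1], "rotation": [0, 0, 0], "fingers": 0.5},
])

```text
time: 19.55
tool_pos: [568.2, 323.6, 255.3]
ee_rot: [0.0, 1.0, -0.001, -0.001]
contact_force: [0.2, 0.2, 0.3]
gripper_width: 45.8
gripper_force: 0.0
```

>>> carry_out([
  {"linear": [0, 0, -1], "rotation": [0, 0, 0], "fingers": 0.5},
  {"linear": [0, 0, -1], "rotation": [0, 0, 0], "fingers": 0.5},
  {"linear": [-0.8, 0, -1], "rotation": [0, 0, 0], "fingers": 0.5},
  {"linear": [-1, 0, -1], "rotation": [0, 0, 0], "fingers": 0.5},
  {"linear": [-1, 0, 0], "rotation": [0, 0, 0], "fingers": 0.5},
])

```text
time: 20.05
tool_pos: [484.3, 324.2, 379.6]
ee_rot: [-0.002, 1.0, -0.001, 0.003]
contact_force: [0.4, 0.2, -0.2]
gripper_width: 45.5
gripper_force: 0.0
```

>>> carry_out([
  {"linear": [-1, 0, 0], "rotation": [0, 0, 0], "fingers": 0.5},
  {"linear": [0, 0, 0], "rotation": [0, 0, 0], "fingers": 0.5},
  {"linear": [0, 0, 0], "rotation": [0, 0, 0], "fingers": 0.5},
])

```text
time: 20.35
tool_pos: [454.3, 324.1, 376.0]
ee_rot: [-0.0, 1.0, -0.001, 0.001]
contact_force: [0.3, -0.4, 0.0]
gripper_width: 46.0
gripper_force: 0.0
```

Run:
```python
from look import *
w=snap('wrist','w8.png')
m=find(w,'w')['blue'];print([(ce,s[2:],onplane(w,ce,19)[:2].round(1)) for ce,s in m]);delta([536,324,300])
h,s,v=cv2.split(hsv(w));m=((h>20)&(h<36)&(s>140));m[320:]=0
ys,xs=np.nonzero(m);print(cv2.minAreaRect(np.array([onplane(w,p,80)[:2] for p in zip(xs,ys)],np.float32)))
a=cv2.imread('pics/w8.png')[0:300,150:550];c=cv2.cvtColor(snap('scene')['pixels'],cv2.COLOR_RGB2BGR)[220:470,270:603]
cv2.imwrite('pics/z8.png',np.hstack([a,cv2.resize(c,(400,300))]))
```

```text
[([536.8, 87.4], [121, 163, 7766], array([584.7, 121.4])), ([28.5, 138.1], [78, 246, 12871], array([540.3, 607.7])), ([319.9, 108.2], [31, 34, 398], array([566.9, 324. ])), ([637.9, 154.5], [4, 11, 31], array([523.8,  10.6])), ([349.9, 177.5], [29, 30, 329], array([501.9, 294. ])), ([291.2, 178.7], [29, 29, 330], array([500.8, 353. ]))]
t 20.4 pos [454.9 324.1 375.7] yawx -0.1 d mm [81.   0.  75.8] units [2.699 0.    2.528] F [-0.4 -0.2  0.8] w 45.7
((459.37005615234375, 326.5731506347656), (184.04672241210938, 163.9557647705078), 89.90503692626953)
```

View pics/z8.png

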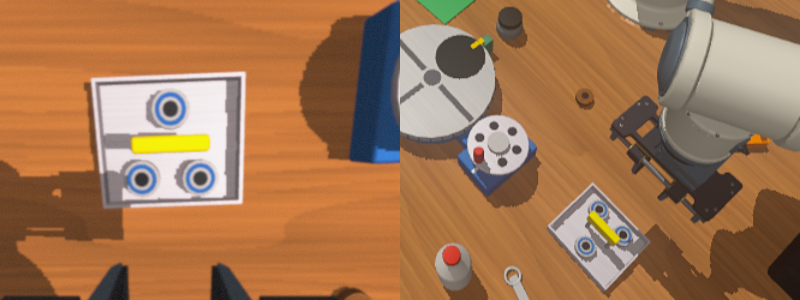

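All three bearings lie in the tray, at crop (170,109), (141,178) and (199,177), with the handle between them. The brown decoy stays on the bench, and the crank is over the stripe.

>>> carry_out([
  {"linear": [0, 0, 0.23], "rotation": [0, 0, -0.0465], "fingers": 0.6},
  {"linear": [0, 0, 0.23], "rotation": [0, 0, -0.0465], "fingers": 0.6},
  {"linear": [0, 0, 0.23], "rotation": [0, 0, -0.0465], "fingers": 0.6},
  {"linear": [0, 0, 0.23], "rotation": [0, 0, -0.0465], "fingers": 0.6},
  {"linear": [0, 0, 0.23], "rotation": [0, 0, -0.0465], "fingers": 0.6},
], force=20)

```text
time: 20.95
tool_pos: [455.5, 323.9, 340.1]
ee_rot: [-0.0, 0.933, 0.359, 0.0]
contact_force: [-0.5, 0.1, 0.0]
gripper_width: 54.8
gripper_force: 0.0
```

>>> carry_out([
  {"linear": [0, 0, 0.23], "rotation": [0, 0, -0.0465], "fingers": 0.6},
  {"linear": [0, 0, 0.23], "rotation": [0, 0, -0.0465], "fingers": 0.6},
  {"linear": [0, 0, 0.23], "rotation": [0, 0, -0.0465], "fingers": 0.6},
  {"linear": [0, 0, 0.23], "rotation": [0, 0, -0.0465], "fingers": 0.6},
  {"linear": [0, 0, 0.23], "rotation": [0, 0, -0.0465], "fingers": 0.6},
])

```text
time: 21.45
tool_pos: [455.5, 324.0, 305.6]
ee_rot: [0.0, 0.744, 0.668, 0.0]
contact_force: [-0.5, -0.3, 0.1]
gripper_width: 55.2
gripper_force: 0.0
```

>>> carry_out([
  {"linear": [0, 0, 0.23], "rotation": [0, 0, -0.0465], "fingers": 0.6},
  {"linear": [0, 0.9, 0], "rotation": [0, 0, 0], "fingers": 0.6},
  {"linear": [0, 0.9, 0], "rotation": [0, 0, 0], "fingers": 0.6},
  {"linear": [0, 0.9, 0], "rotation": [0, 0, 0], "fingers": 0.6},
  {"linear": [0, 0, 0], "rotation": [0, 0, 0], "fingers": 0.6},
])

```text
time: 21.95
tool_pos: [539.2, 326.5, 298.9]
ee_rot: [0.001, 0.696, 0.718, 0.001]
contact_force: [0.4, 0.2, 0.6]
gripper_width: 55.1
gripper_force: 0.0
```

Run:
```python
from look import *
w8=cv2.cvtColor(cv2.imread('pics/w8.png'),cv2.COLOR_BGR2RGB)
w=snap('wrist','w9.png');delta([536,324,237])
h,s,v=cv2.split(hsv(w));m=((h>20)&(h<36)&(s>140));print(blobs(w,m,100))
m[330:]=0
ys,xs=np.nonzero(m);print(cv2.minAreaRect(np.array([onplane(w,p,80)[:2] for p in zip(xs,ys)],np.float32)))
```

```text
t 22.0 pos [537.4 326.4 298.6] yawx 91.87 d mm [-2.4 -1.5 61.6] units [-0.08  -0.05   2.054] F [-1.1  0.1  0.4] w 54.8
[([311.0, 270.3], [301, 220, 21, 101, 1953])]
((543.9619750976562, 326.3252868652344), (158.45997619628906, 71.20018768310547), 0.10178238898515701)
```

View pics/w9.png

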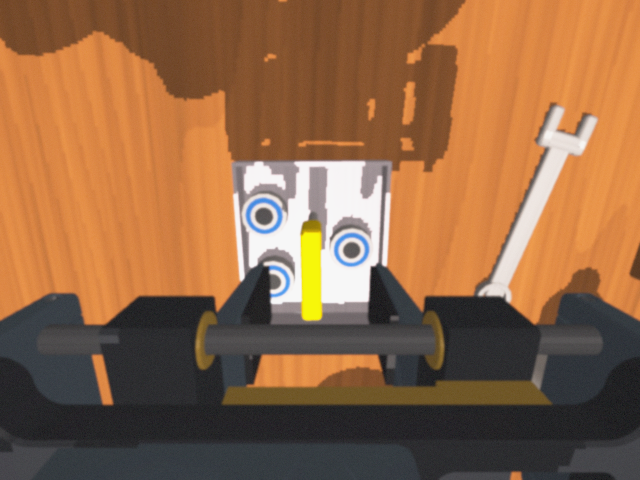

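The handle at cols 301-321 and rows 220-320 lies between the fingers and parallel to them, with all bearings clear.

Run:
```python
from look import *
w=snap('wrist')
for u in((303.5,232),(320.5,232),(301,318),(322,318),(311.5,232),(311.5,275),(311.5,318)): print(u,onplane(w,u,80).round(1))
delta([535,324,237])
```

```text
(303.5, 232) [527.2 353.9  80. ]
(320.5, 232) [537.8 354.2  80. ]
(301, 318) [526.6 294.   80. ]
(322, 318) [540.8 294.4  80. ]
(311.5, 232) [532.2 354.   80. ]
(311.5, 275) [532.9 325.3  80. ]
(311.5, 318) [533.7 294.2  80. ]
t 22.05 pos [536.2 326.5 298.6] yawx 91.9 d mm [-2.4 -1.2 61.6] units [-0.08  -0.042  2.053] F [-0.5  0.8 -0.1] w 55.1
```

>>> carry_out([
  {"linear": [-0.08, -0.08, 0.8], "rotation": [0, 0, 0], "fingers": 0.6},
  {"linear": [0, 0, 0.8], "rotation": [0, 0, 0], "fingers": 0.6},
  {"linear": [0, 0, 0.45], "rotation": [0, 0, 0], "fingers": 0.6},
  {"linear": [0, 0, 0], "rotation": [0, 0, 0], "fingers": 0.1},
  {"linear": [0, 0, 0], "rotation": [0, 0, 0], "fingers": 0},
])

```text
time: 22.55
tool_pos: [533.2, 324.5, 238.1]
ee_rot: [0.0, 0.695, 0.719, 0.0]
contact_force: [0.4, 0.4, 0.4]
gripper_width: 41.7
gripper_force: 0.0
```

>>> carry_out([
  {"linear": [0, 0, 0], "rotation": [0, 0, 0], "fingers": 0},
  {"linear": [0, 0, 0], "rotation": [0, 0, 0], "fingers": 0},
  {"linear": [0, 0, 0], "rotation": [0, 0, 0], "fingers": 0},
  {"linear": [0, 0, 0], "rotation": [0, 0, 0], "fingers": 0},
  {"linear": [0, 0, 0], "rotation": [0, 0, 0], "fingers": 0},
])

```text
time: 23.05
tool_pos: [533.3, 324.4, 238.2]
ee_rot: [0.0, 0.695, 0.719, 0.0]
contact_force: [-0.8, -1.2, 5.8]
gripper_width: 14.0
gripper_force: 20.0
```

>>> carry_out([
  {"linear": [0, 0, 0], "rotation": [0, 0, 0], "fingers": 0},
  {"linear": [0, 0, -0.3], "rotation": [0, 0, 0], "fingers": 0},
  {"linear": [0, 0, -0.6], "rotation": [0, 0, 0], "fingers": 0},
  {"linear": [0, 0, -0.7], "rotation": [0, 0, 0], "fingers": 0},
  {"linear": [0, 0, -0.7], "rotation": [0, 0, 0], "fingers": 0},
], force=45)

```text
time: 23.55
tool_pos: [532.9, 324.2, 307.5]
ee_rot: [-0.0, 0.695, 0.719, -0.001]
contact_force: [0.2, -0.4, -4.4]
gripper_width: 13.7
gripper_force: 45.0
```

Run:
```python
from look import *
w=snap('wrist','w10.png');delta([455,324,322])
```

```text
t 23.6 pos [533.7 324.6 311. ] yawx 91.97 d mm [  2.1 -78.6 -11.3] units [ 0.071 -2.62  -0.376] F [ 1.2  1.3 -0.1] w 13.8
```

```bash
cat > tray.py <<'E'
from look import *
def tray(save=None):
    w=snap('wrist',save);o=delta([0,0,0]) if 0 else status.get_obs();z=o['tool_pos'][2]-237+19
    h,s,v=cv2.split(hsv(w));m=((h>20)&(h<36)&(s>140));y=[(ce,sz) for ce,sz in blobs(w,m,300)]
    R=Ro.from_quat(np.r_[o['ee_rot'][1:],o['ee_rot'][0]]).as_matrix()
    bl=[]
    for ce,sz in find(w,'w')['blue']:
        if 120<ce[0]<500 and sz[2]<90 and sz[3]<90 and sz[4]>150: bl.append((ce,sz[2:],(R.T@(onplane(w,ce,z)-o['tool_pos']))[:2].round(1).tolist()))
    print('tool',o['tool_pos'].round(1),'F',o['contact_force'].round(1),'w',round(o['gripper_width'],1),'yellow',y,'\nblue',bl)
    return w
E
python3 -c "
from tray import *
tray()
delta([455,324,322])"
```

```text
tool [533.7 324.6 309.3] F [-0.1 -0.7 -5.1] w 13.6 yellow [([319.4, 284.9], [303, 242, 33, 83, 2491]), ([319.3, 365.7], [305, 354, 30, 26, 691])] 
blue [([258.2, 231.8], [48, 46, 838], [27.6, -37.9]), ([372.2, 273.5], [44, 43, 584], [-0.5, 34.5])]
t 23.65 pos [533.7 324.6 309.3] yawx 91.96 d mm [  2.1 -78.6 -13. ] units [ 0.071 -2.621 -0.432] F [-0.1 -0.7 -5.1] w 13.6
```

>>> carry_out([
  {"linear": [-0.3, -0.26, -0.1], "rotation": [0, 0, 0], "fingers": 0},
  {"linear": [-0.6, -0.52, -0.1], "rotation": [0, 0, 0], "fingers": 0},
  {"linear": [-0.6, -0.52, -0.1], "rotation": [0, 0, 0], "fingers": 0},
  {"linear": [-0.6, -0.52, -0.1], "rotation": [0, 0, 0], "fingers": 0},
  {"linear": [-0.6, -0.52, -0.1], "rotation": [0, 0, 0], "fingers": 0},
])

```text
time: 24.15
tool_pos: [464.2, 239.7, 320.6]
ee_rot: [-0.0, 0.695, 0.719, -0.001]
contact_force: [-0.3, -0.3, -4.5]
gripper_width: 14.1
gripper_force: 45.0
```

>>> carry_out([
  {"linear": [-0.6, -0.26, 0], "rotation": [0, 0, 0], "fingers": 0},
  {"linear": [-0.7, -0.03, 0], "rotation": [0, 0, 0], "fingers": 0},
  {"linear": [-0.7, -0.03, 0], "rotation": [0, 0, 0], "fingers": 0},
  {"linear": [-0.7, -0.03, 0], "rotation": [0, 0, 0], "fingers": 0},
  {"linear": [-0.7, -0.03, 0], "rotation": [0, 0, 0], "fingers": 0},
])

```text
time: 24.65
tool_pos: [456.8, 137.4, 320.7]
ee_rot: [-0.001, 0.695, 0.719, -0.001]
contact_force: [0.1, 0.3, -4.1]
gripper_width: 13.9
gripper_force: 45.0
```

>>> carry_out([
  {"linear": [-0.7, -0.03, 0], "rotation": [0, 0, 0], "fingers": 0},
  {"linear": [-0.7, -0.03, 0], "rotation": [0, 0, 0], "fingers": 0},
  {"linear": [-0.7, -0.03, 0], "rotation": [0, 0, 0], "fingers": 0},
  {"linear": [-0.7, -0.03, 0], "rotation": [0, 0, 0], "fingers": 0},
  {"linear": [-0.7, -0.03, 0], "rotation": [0, 0, 0], "fingers": 0},
])

```text
time: 25.15
tool_pos: [455.8, 32.5, 320.7]
ee_rot: [-0.001, 0.695, 0.719, -0.001]
contact_force: [-0.2, 0.3, -3.7]
gripper_width: 14.0
gripper_force: 45.0
```

```bash
python3 -c "
from tray import *
tray()
delta([514.8,-105.2,322])"
```

```text
tool [455.9  30.4 320.7] F [ 1.5 -1.8 -5.2] w 13.3 yellow [([319.5, 285.0], [303, 242, 34, 83, 2494]), ([319.0, 365.5], [304, 354, 31, 26, 687])] 
blue [([258.0, 230.9], [48, 46, 846], [30.9, -37.7]), ([372.4, 272.9], [45, 44, 629], [3.0, 34.4])]
t 25.2 pos [455.9  30.4 320.7] yawx 91.95 d mm [-137.6   54.2   -1.3] units [-4.585  1.807 -0.042] F [ 1.5 -1.8 -5.2] w 13.3
```

>>> carry_out([
  {"linear": [-0.6, 0, 0], "rotation": [0, 0, 0], "fingers": 0},
  {"linear": [-0.7, 0, 0], "rotation": [0, 0, 0], "fingers": 0},
  {"linear": [-0.7, 0.2, 0], "rotation": [0, 0, 0], "fingers": 0},
  {"linear": [-0.7, 0.4, 0], "rotation": [0, 0, 0], "fingers": 0},
  {"linear": [-0.7, 0.4, 0], "rotation": [0, 0, 0], "fingers": 0},
])

```text
time: 25.7
tool_pos: [489.7, -68.2, 320.8]
ee_rot: [-0.001, 0.695, 0.719, -0.001]
contact_force: [0.9, 0.4, -4.4]
gripper_width: 13.6
gripper_force: 45.0
```

>>> carry_out([
  {"linear": [-0.6, 0.4, 0], "rotation": [0, 0, 0], "fingers": 0},
  {"linear": [-0.4, 0.3, 0], "rotation": [0, 0, 0], "fingers": 0},
  {"linear": [-0.18, 0.1, 0], "rotation": [0, 0, 0], "fingers": 0},
  {"linear": [0, 0, 0], "rotation": [0, 0, 0], "fingers": 0},
  {"linear": [0, 0, 0], "rotation": [0, 0, 0], "fingers": 0},
])

```text
time: 26.2
tool_pos: [515.0, -101.3, 321.3]
ee_rot: [-0.001, 0.695, 0.719, -0.0]
contact_force: [0.6, 0.3, -4.1]
gripper_width: 14.0
gripper_force: 45.0
```

```bash
python3 -c "
from tray import *
w=tray()
delta([514.8,-105.2,301])"
```

```text
tool [ 515.  -101.2  321.4] F [-0.3 -0.  -4.7] w 13.8 yellow [([319.4, 285.1], [303, 242, 33, 83, 2480]), ([319.1, 365.3], [304, 354, 31, 25, 674])] 
blue [([257.4, 231.6], [48, 46, 844], [28.1, -38.0]), ([372.8, 273.5], [44, 43, 591], [0.2, 34.7])]
t 26.25 pos [ 515.  -101.2  321.4] yawx 91.99 d mm [-4.  -0.3 20.4] units [-0.132 -0.012  0.681] F [-0.3 -0.  -4.7] w 13.8
```

>>> carry_out([
  {"linear": [-0.13, -0.01, 0.2], "rotation": [0, 0, 0], "fingers": 0},
  {"linear": [0, 0, 0.25], "rotation": [0, 0, 0], "fingers": 0},
  {"linear": [0, 0, 0.15], "rotation": [0, 0, 0], "fingers": 0},
  {"linear": [0, 0, 0.06], "rotation": [0, 0, 0], "fingers": 0},
  {"linear": [0, 0, 0], "rotation": [0, 0, 0], "fingers": 0},
])

```text
time: 26.75
tool_pos: [515.4, -105.7, 301.5]
ee_rot: [-0.0, 0.695, 0.719, -0.0]
contact_force: [0.4, 0.9, -3.7]
gripper_width: 13.9
gripper_force: 45.0
```

```bash
python3 -c "
from tray import *
w=tray()
delta([514.8,-105.2,301])"
```

```text
tool [ 515.5 -105.8  301.7] F [ 0.8  0.3 -4.4] w 13.6 yellow [([319.4, 285.0], [303, 242, 34, 83, 2485]), ([319.2, 364.9], [305, 354, 30, 24, 646])] 
blue [([257.4, 231.6], [48, 46, 842], [28.2, -38.1]), ([372.7, 273.5], [44, 43, 588], [0.4, 34.5])]
t 26.8 pos [ 515.5 -105.8  301.7] yawx 91.97 d mm [ 0.6 -0.7  0.7] units [ 0.02  -0.023  0.022] F [ 0.8  0.3 -4.4] w 13.6
```

>>> carry_out([
  {"linear": [0, 0, 0.05], "rotation": [0, 0, 0], "fingers": 0},
  {"linear": [0, 0, 0], "rotation": [0, 0, 0], "fingers": 0},
])

```text
time: 27.0
tool_pos: [515.5, -105.9, 301.2]
ee_rot: [0.0, 0.695, 0.719, 0.0]
contact_force: [-5.1, 1.9, 14.4]
gripper_width: 13.9
gripper_force: 45.0
```

>>> carry_out([
  {"linear": [0, 0, 0.04], "rotation": [0, 0, 0], "fingers": 0},
  {"linear": [0, 0, 0], "rotation": [0, 0, 0], "fingers": 0},
])

```text
time: 27.2
tool_pos: [515.4, -105.8, 301.1]
ee_rot: [0.001, 0.695, 0.719, 0.0]
contact_force: [-12.6, 3.4, 39.8]
gripper_width: 13.1
gripper_force: 45.0
```

>>> carry_out([
  {"linear": [0, 0, -0.06], "rotation": [0, 0, 0], "fingers": 0},
  {"linear": [0, 0, 0], "rotation": [0, 0, 0], "fingers": 0.5},
  {"linear": [0, 0, 0], "rotation": [0, 0, 0], "fingers": 0.5},
  {"linear": [0, 0, 0], "rotation": [0, 0, 0], "fingers": 0.5},
  {"linear": [0, 0, 0], "rotation": [0, 0, 0], "fingers": 0.5},
])

```text
time: 27.7
tool_pos: [515.6, -105.9, 300.8]
ee_rot: [-0.0, 0.695, 0.719, -0.0]
contact_force: [0.1, -0.1, -0.1]
gripper_width: 43.2
gripper_force: 0.0
```

>>> carry_out([
  {"linear": [0, 0, -0.5], "rotation": [0, 0, 0], "fingers": 0.5},
  {"linear": [0, 0, -0.8], "rotation": [0, 0, 0], "fingers": 0.5},
  {"linear": [0, 0, -0.8], "rotation": [0, 0, 0], "fingers": 0.5},
  {"linear": [0, 0, 0], "rotation": [0, 0, 0], "fingers": 0.5},
  {"linear": [0, 0, 0], "rotation": [0, 0, 0], "fingers": 0.5},
])

```text
time: 28.2
tool_pos: [515.5, -105.9, 364.0]
ee_rot: [0.0, 0.695, 0.719, 0.0]
contact_force: [0.1, -0.3, 0.5]
gripper_width: 45.5
gripper_force: 0.0
```

```bash
python3 -c "
from tray import *
w=snap('wrist','w11.png');o=status.get_obs()
for ce,s in find(w,'w')['blue']: print(ce,s[2:],onplane(w,ce,63+19)[:2].round(1))
h,s,v=cv2.split(hsv(w));print(blobs(w,((h>20)&(h<36)&(s>140)),300))
delta([631.9,98.1,294])"
```

```text
[392.5, 48.8] [164, 87, 5524] [562.8  40.1]
[271.8, 211.6] [37, 36, 496] [476.9 -79.5]
[357.9, 246.3] [36, 34, 444] [ 548.1 -106.4]
[285.7, 276.9] [25, 32, 232] [ 488.4 -135.8]
[([319.6, 266.1], [310, 216, 21, 100, 1904])]
t 28.25 pos [ 515.3 -105.8  363.4] yawx 91.97 d mm [199.8 123.5  69.4] units [6.66  4.117 2.314] F [-0.7  0.1 -0.6] w 45.6
```

>>> carry_out([
  {"linear": [0.832, 0.515, 0], "rotation": [0, 0, 0], "fingers": 0.6},
  {"linear": [0.832, 0.515, 0], "rotation": [0, 0, 0], "fingers": 0.6},
  {"linear": [0.832, 0.515, 0], "rotation": [0, 0, 0], "fingers": 0.6},
  {"linear": [0.832, 0.515, 0], "rotation": [0, 0, 0], "fingers": 0.6},
  {"linear": [0.832, 0.515, 0], "rotation": [0, 0, 0], "fingers": 0.6},
], force=20)

```text
time: 28.75
tool_pos: [588.7, 22.6, 362.7]
ee_rot: [-0.001, 0.695, 0.719, -0.001]
contact_force: [0.6, -1.0, 1.0]
gripper_width: 55.2
gripper_force: 0.0
```

>>> carry_out([
  {"linear": [0.832, 0.515, 0], "rotation": [0, 0, 0], "fingers": 0.6},
  {"linear": [0.832, 0.515, 0], "rotation": [0, 0, 0], "fingers": 0.6},
  {"linear": [0.832, 0.515, 0], "rotation": [0, 0, 0], "fingers": 0.6},
  {"linear": [0, 0, 0], "rotation": [0, 0, 0], "fingers": 0.6},
  {"linear": [0, 0, 0], "rotation": [0, 0, 0], "fingers": 0.6},
])

```text
time: 29.25
tool_pos: [632.0, 98.3, 362.5]
ee_rot: [-0.001, 0.695, 0.719, -0.001]
contact_force: [0.4, 0.2, -0.5]
gripper_width: 54.8
gripper_force: 0.0
```

```bash
python3 -c "
from tray import *
w=snap('wrist','w12.png');print([(ce,s,onplane(w,ce,125)[:2].round(1)) for ce,s in find(w,'w')['red']])
delta([631.9,98.1,294])"
```

```text
[([614.2, 91.1], [576, 56, 64, 63, 2711], array([805.8, 215.1])), ([319.9, 260.9], [307, 240, 24, 39, 558], array([632.2, 100. ]))]
t 29.3 pos [631.8  97.7 362.8] yawx 91.98 d mm [ 0.4  0.2 68.8] units [0.015 0.008 2.294] F [ 0.1 -0.5 -0.3] w 54.6
```

>>> carry_out([
  {"linear": [0.015, 0, 0.8], "rotation": [0, 0, 0], "fingers": 0.6},
  {"linear": [0, 0, 0.8], "rotation": [0, 0, 0], "fingers": 0.6},
  {"linear": [0, 0, 0.69], "rotation": [0, 0, 0], "fingers": 0.6},
  {"linear": [0, 0, 0], "rotation": [0, 0, 0], "fingers": 0},
  {"linear": [0, 0, 0], "rotation": [0, 0, 0], "fingers": 0},
])

```text
time: 29.8
tool_pos: [632.0, 97.7, 295.4]
ee_rot: [-0.0, 0.695, 0.719, -0.0]
contact_force: [0.8, -0.3, -0.0]
gripper_width: 41.3
gripper_force: 0.0
```

>>> carry_out([
  {"linear": [0, 0, 0], "rotation": [0, 0, 0], "fingers": 0},
  {"linear": [0, 0, 0], "rotation": [0, 0, 0], "fingers": 0},
  {"linear": [0, 0, 0], "rotation": [0, 0, 0], "fingers": 0},
  {"linear": [0, 0, 0], "rotation": [0, 0, 0], "fingers": 0},
  {"linear": [0, 0, 0], "rotation": [0, 0, 0], "fingers": 0},
], force=25)

```text
time: 30.3
tool_pos: [631.4, 98.3, 296.0]
ee_rot: [-0.001, 0.695, 0.719, -0.001]
contact_force: [-8.6, -0.5, 11.5]
gripper_width: 18.6
gripper_force: 25.0
```

Run:
```python
from tray import *
delta([631.9,98.1,294])
import types
# stripe in earlier picture w4 (tool at 422,98): stripe beyond wheel not visible; use fresh scene view
a=snap('scene');h,s,v=cv2.split(hsv(a))
m=(s<70)&(v>120);M=np.zeros((480,640),np.uint8);M[345:385,318:350]=m[345:385,318:350]
for ce,sz in blobs(a,M,3): print(ce,sz,[onplane(a,ce,z)[:2].round(1).tolist() for z in(40,60,75)])
# circle deltas in tool frame at yaw ~2 deg indexer: tool x=indexer y, tool y=indexer x; 3 turns clockwise, 12 deg... 
n=72;th=np.radians(np.arange(n+1)*15.0)
P=np.round(48*np.c_[-np.sin(th),np.cos(th)]/30,2);D=np.diff(P,axis=0).round(2)
print(D[:24].tolist())
```

```text
t 30.3 pos [631.4  98.3 296. ] yawx 91.97 d mm [-0.3  0.5  2. ] units [-0.009  0.018  0.068] F [-8.6 -0.5 11.5] w 18.6
[347.8, 349.2] [346, 347, 4, 5, 12] [[590.9, 97.8], [595.8, 102.9], [599.5, 106.7]]
[343.7, 354.0] [343, 353, 2, 3, 3] [[605.5, 100.6], [610.1, 105.6], [613.6, 109.4]]
[330.9, 362.0] [329, 360, 5, 5, 16] [[640.0, 96.8], [644.0, 101.8], [646.9, 105.7]]
[340.5, 361.5] [338, 360, 6, 4, 11] [[622.3, 109.5], [626.6, 114.4], [629.8, 118.0]]
[346.6, 363.6] [345, 363, 5, 2, 8] [[614.6, 121.9], [619.0, 126.5], [622.4, 130.0]]
[[-0.41, -0.05], [-0.39, -0.16], [-0.33, -0.26], [-0.26, -0.33], [-0.16, -0.39], [-0.05, -0.41], [0.05, -0.41], [0.16, -0.39], [0.26, -0.33], [0.33, -0.26], [0.39, -0.16], [0.41, -0.05], [0.41, 0.05], [0.39, 0.16], [0.33, 0.26], [0.26, 0.33], [0.16, 0.39], [0.05, 0.41], [-0.05, 0.41], [-0.16, 0.39], [-0.26, 0.33], [-0.33, 0.26], [-0.39, 0.16], [-0.41, 0.05]]
```

>>> carry_out([
  {"linear": [-0.65, -0.14, 0], "rotation": [0, 0, 0], "fingers": 0},
  {"linear": [-0.54, -0.39, 0], "rotation": [0, 0, 0], "fingers": 0},
  {"linear": [-0.33, -0.58, 0], "rotation": [0, 0, 0], "fingers": 0},
  {"linear": [-0.07, -0.66, 0], "rotation": [0, 0, 0], "fingers": 0},
  {"linear": [0.2, -0.63, 0], "rotation": [0, 0, 0], "fingers": 0},
])

```text
time: 30.85
tool_pos: [561.4, 53.2, 296.1]
ee_rot: [0.001, 0.695, 0.719, 0.0]
contact_force: [4.6, 5.3, 1.8]
gripper_width: 18.4
gripper_force: 25.0
```

>>> carry_out([
  {"linear": [0.45, -0.49, 0], "rotation": [0, 0, 0], "fingers": 0},
  {"linear": [0.61, -0.27, 0], "rotation": [0, 0, 0], "fingers": 0},
  {"linear": [0.66, 0, 0], "rotation": [0, 0, 0], "fingers": 0},
  {"linear": [0.61, 0.27, 0], "rotation": [0, 0, 0], "fingers": 0},
  {"linear": [0.45, 0.49, 0], "rotation": [0, 0, 0], "fingers": 0},
])

```text
time: 31.35
tool_pos: [558.4, 138.5, 296.1]
ee_rot: [0.0, 0.695, 0.719, 0.0]
contact_force: [7.4, -18.5, 0.4]
gripper_width: 18.0
gripper_force: 25.0
```

>>> carry_out([
  {"linear": [0.2, 0.63, 0], "rotation": [0, 0, 0], "fingers": 0},
  {"linear": [-0.07, 0.66, 0], "rotation": [0, 0, 0], "fingers": 0},
  {"linear": [-0.33, 0.58, 0], "rotation": [0, 0, 0], "fingers": 0},
  {"linear": [-0.54, 0.39, 0], "rotation": [0, 0, 0], "fingers": 0},
  {"linear": [-0.65, 0.14, 0], "rotation": [0, 0, 0], "fingers": 0},
])

```text
time: 31.85
tool_pos: [631.9, 98.1, 295.9]
ee_rot: [-0.001, 0.695, 0.719, -0.001]
contact_force: [-24.3, 1.7, 18.6]
gripper_width: 18.2
gripper_force: 25.1
```

```bash
python3 -c "
from tray import *
delta([631.4,98.1,296])
for n in ('scene','side'):
    c=snap(n);print(n,[(ce,s[2:]) for ce,s in find(c,n)['yellow']])"
```

```text
t 31.85 pos [631.9  98.1 295.9] yawx 92.0 d mm [ 0.1 -0.5 -0.1] units [ 0.002 -0.015 -0.003] F [-24.3   1.7  18.6] w 18.2
scene [([547.7, 308.5], [32, 10, 270])]
side [([336.1, 460.6], [15, 28, 188])]
```

>>> carry_out([
  {"linear": [-0.65, -0.16, 0], "rotation": [0, 0, 0], "fingers": 0},
  {"linear": [-0.54, -0.39, 0], "rotation": [0, 0, 0], "fingers": 0},
  {"linear": [-0.33, -0.58, 0], "rotation": [0, 0, 0], "fingers": 0},
  {"linear": [-0.07, -0.66, 0], "rotation": [0, 0, 0], "fingers": 0},
  {"linear": [0.2, -0.63, 0], "rotation": [0, 0, 0], "fingers": 0},
])

```text
time: 32.45
tool_pos: [560.9, 53.4, 296.1]
ee_rot: [0.001, 0.695, 0.719, 0.001]
contact_force: [6.9, 9.4, 0.8]
gripper_width: 18.1
gripper_force: 25.0
```

>>> carry_out([
  {"linear": [0.45, -0.49, 0], "rotation": [0, 0, 0], "fingers": 0},
  {"linear": [0.61, -0.27, 0], "rotation": [0, 0, 0], "fingers": 0},
  {"linear": [0.66, 0, 0], "rotation": [0, 0, 0], "fingers": 0},
  {"linear": [0.61, 0.27, 0], "rotation": [0, 0, 0], "fingers": 0},
  {"linear": [0.45, 0.49, 0], "rotation": [0, 0, 0], "fingers": 0},
])

```text
time: 32.95
tool_pos: [557.9, 138.5, 296.1]
ee_rot: [0.0, 0.695, 0.719, 0.0]
contact_force: [7.2, -18.4, 1.8]
gripper_width: 17.7
gripper_force: 25.0
```

>>> carry_out([
  {"linear": [0.2, 0.63, 0], "rotation": [0, 0, 0], "fingers": 0},
  {"linear": [-0.07, 0.66, 0], "rotation": [0, 0, 0], "fingers": 0},
  {"linear": [-0.33, 0.58, 0], "rotation": [0, 0, 0], "fingers": 0},
  {"linear": [-0.54, 0.39, 0], "rotation": [0, 0, 0], "fingers": 0},
  {"linear": [-0.65, 0.14, 0], "rotation": [0, 0, 0], "fingers": 0},
])

```text
time: 33.45
tool_pos: [631.6, 98.1, 295.9]
ee_rot: [-0.001, 0.695, 0.719, -0.001]
contact_force: [-21.4, 1.1, 16.7]
gripper_width: 18.4
gripper_force: 25.1
```

>>> carry_out([
  {"linear": [-0.65, -0.14, 0], "rotation": [0, 0, 0], "fingers": 0},
  {"linear": [-0.54, -0.39, 0], "rotation": [0, 0, 0], "fingers": 0},
  {"linear": [-0.33, -0.58, 0], "rotation": [0, 0, 0], "fingers": 0},
  {"linear": [-0.07, -0.66, 0], "rotation": [0, 0, 0], "fingers": 0},
  {"linear": [0.2, -0.63, 0], "rotation": [0, 0, 0], "fingers": 0},
])

```text
time: 33.95
tool_pos: [560.9, 53.4, 296.1]
ee_rot: [0.001, 0.695, 0.719, 0.001]
contact_force: [6.8, 9.5, 0.9]
gripper_width: 18.3
gripper_force: 25.0
```

>>> carry_out([
  {"linear": [0.45, -0.49, 0], "rotation": [0, 0, 0], "fingers": 0},
  {"linear": [0.61, -0.27, 0], "rotation": [0, 0, 0], "fingers": 0},
  {"linear": [0.66, 0, 0], "rotation": [0, 0, 0], "fingers": 0},
  {"linear": [0.61, 0.27, 0], "rotation": [0, 0, 0], "fingers": 0},
  {"linear": [0.45, 0.49, 0], "rotation": [0, 0, 0], "fingers": 0},
])

```text
time: 34.45
tool_pos: [557.9, 138.5, 296.1]
ee_rot: [0.0, 0.695, 0.719, 0.0]
contact_force: [7.7, -17.7, 0.6]
gripper_width: 18.3
gripper_force: 25.0
```

>>> carry_out([
  {"linear": [0.2, 0.63, 0], "rotation": [0, 0, 0], "fingers": 0},
  {"linear": [-0.07, 0.66, 0], "rotation": [0, 0, 0], "fingers": 0},
  {"linear": [-0.33, 0.58, 0], "rotation": [0, 0, 0], "fingers": 0},
  {"linear": [-0.54, 0.39, 0], "rotation": [0, 0, 0], "fingers": 0},
  {"linear": [-0.65, 0.14, 0], "rotation": [0, 0, 0], "fingers": 0},
])

```text
time: 34.95
tool_pos: [631.6, 98.1, 296.0]
ee_rot: [-0.001, 0.695, 0.719, -0.001]
contact_force: [-20.3, 0.8, 16.7]
gripper_width: 17.6
gripper_force: 25.1
```

>>> carry_out([
  {"linear": [0, 0, 0], "rotation": [0, 0, 0], "fingers": 0},
  {"linear": [0, 0, 0], "rotation": [0, 0, 0], "fingers": 0},
])

```text
time: 35.15
tool_pos: [631.1, 97.7, 296.1]
ee_rot: [-0.0, 0.695, 0.719, -0.0]
contact_force: [-7.6, -1.4, 8.4]
gripper_width: 18.1
gripper_force: 25.0
```

```bash
python3 -c "
from tray import *
delta([631.4,98.1,296])
for n in ('scene','side'):
    c=snap(n);f=find(c,n);print(n,[(ce,s[2:],onplane(c,ce,135)[:2].round()) for ce,s in f['yellow']],[(ce,s[2:],onplane(c,ce,82)[:2].round()) for ce,s in f['blue']])"
```

```text
t 35.15 pos [631.1  97.7 296.1] yawx 91.92 d mm [0.4 0.3 0.1] units [0.014 0.009 0.002] F [-7.6 -1.4  8.4] w 18.1
scene [([272.3, 249.6], [21, 22, 125], array([ 597., -179.])), ([547.7, 308.5], [32, 10, 270], array([214., 326.]))] [([259.7, 102.3], [72, 94, 3621], array([ 301., -687.])), ([82.7, 223.0], [11, 17, 26], array([ 925., -591.])), ([244.0, 236.5], [25, 22, 315], array([ 617., -288.])), ([103.9, 255.2], [28, 38, 53], array([ 922., -462.])), ([257.6, 258.2], [11, 10, 28], array([ 626., -212.])), ([378.7, 345.1], [10, 20, 79], array([542., 144.])), ([320.3, 350.1], [6, 7, 31], array([650.,  72.])), ([342.4, 370.4], [37, 24, 357], array([640., 137.]))]
side [([336.1, 460.8], [15, 29, 193], array([166., 337.]))] [([461.0, 137.2], [44, 34, 567], array([ 379., -791.])), ([478.6, 167.4], [74, 71, 1621], array([ 272., -678.])), ([307.9, 286.4], [25, 10, 39], array([464.,  -1.])), ([263.1, 308.7], [41, 39, 421], array([519., 117.])), ([225.1, 302.7], [8, 9, 30], array([610., 155.])), ([83.4, 322.9], [10, 12, 32], array([863., 392.])), ([53.1, 350.2], [12, 12, 37], array([863., 481.])), ([71.2, 465.4], [92, 43, 1962], array([614., 627.]))]
```

>>> carry_out([
  {"linear": [0, 0, 0], "rotation": [0, 0, 0], "fingers": 0.6},
  {"linear": [0, 0, 0], "rotation": [0, 0, 0], "fingers": 0.6},
  {"linear": [0, 0, 0], "rotation": [0, 0, 0], "fingers": 0.6},
  {"linear": [0, 0, -0.7], "rotation": [0, 0, 0], "fingers": 0.6},
  {"linear": [0, 0, -1], "rotation": [0, 0, 0], "fingers": 0.6},
])

```text
time: 35.75
tool_pos: [631.2, 98.4, 345.4]
ee_rot: [-0.001, 0.695, 0.719, -0.001]
contact_force: [1.1, -1.0, 0.2]
gripper_width: 53.8
gripper_force: 0.0
```

>>> carry_out([
  {"linear": [0, 0, -1], "rotation": [0, 0, 0], "fingers": 0.6},
  {"linear": [0, 0, -1], "rotation": [0, 0, 0], "fingers": 0.6},
  {"linear": [0, 0, -1], "rotation": [0, 0, 0], "fingers": 0.6},
  {"linear": [-0.8, -0.07, -0.4], "rotation": [0, 0, 0], "fingers": 0.6},
  {"linear": [-0.96, -0.08, 0], "rotation": [0, 0, 0], "fingers": 0.6},
])

```text
time: 36.25
tool_pos: [629.2, 45.7, 450.7]
ee_rot: [0.001, 0.694, 0.72, 0.001]
contact_force: [0.3, 0.0, -0.5]
gripper_width: 54.9
gripper_force: 0.0
```

>>> carry_out([
  {"linear": [-0.96, -0.08, 0], "rotation": [0, 0, 0], "fingers": 0.8},
  {"linear": [-0.96, -0.08, 0], "rotation": [0, 0, 0], "fingers": 0.8},
  {"linear": [-0.96, -0.08, 0], "rotation": [0, 0, 0], "fingers": 0.8},
  {"linear": [-0.96, -0.08, 0], "rotation": [0, 0, 0], "fingers": 0.8},
  {"linear": [-0.96, -0.08, 0], "rotation": [0, 0, 0], "fingers": 0.8},
])

```text
time: 36.75
tool_pos: [621.7, -100.0, 448.3]
ee_rot: [0.0, 0.695, 0.719, 0.0]
contact_force: [-0.2, -0.3, -0.3]
gripper_width: 73.1
gripper_force: 0.0
```

>>> carry_out([
  {"linear": [-0.96, -0.08, 0], "rotation": [0, 0, 0], "fingers": 0.8},
  {"linear": [-0.96, -0.08, 0], "rotation": [0, 0, 0], "fingers": 0.8},
  {"linear": [-0.96, -0.08, 0], "rotation": [0, 0, 0], "fingers": 0.8},
  {"linear": [-0.96, -0.08, 0], "rotation": [0, 0, 0], "fingers": 0.8},
  {"linear": [-0.96, -0.08, 0], "rotation": [0, 0, 0], "fingers": 0.8},
])

```text
time: 37.25
tool_pos: [614.6, -244.4, 448.3]
ee_rot: [0.0, 0.695, 0.719, 0.0]
contact_force: [1.1, 0.0, 1.0]
gripper_width: 72.9
gripper_force: 0.0
```

>>> carry_out([
  {"linear": [-0.96, -0.08, 0], "rotation": [0, 0, 0], "fingers": 0.8},
  {"linear": [-0.6, 0, 0], "rotation": [0, 0, 0], "fingers": 0.8},
  {"linear": [0, 0, 0], "rotation": [0, 0, 0], "fingers": 0.8},
  {"linear": [0, 0, 0], "rotation": [0, 0, 0], "fingers": 0.8},
])

```text
time: 37.65
tool_pos: [614.1, -289.8, 448.0]
ee_rot: [-0.0, 0.695, 0.719, 0.0]
contact_force: [0.1, 0.3, 0.5]
gripper_width: 72.9
gripper_force: 0.0
```

```bash
python3 -c "
from tray import *
w=snap('wrist','w13.png');print([(ce,s,onplane(w,ce,212)[:2].round(1)) for ce,s in find(w,'w')['red']])
for ce,s in find(w,'w')['blue']: print(ce,s[2:],onplane(w,ce,82)[:2].round(1))
delta([611,-305,450])"
```

```text
[([303.7, 182.3], [296, 173, 16, 18, 249], array([ 602.4, -233.6])), ([315.2, 276.1], [290, 222, 51, 88, 2498], array([ 611.8, -298.7]))]
[302.8, 71.6] [31, 34, 409] [ 593.8 -144.7]
[332.4, 145.4] [29, 31, 331] [ 624.8 -210.9]
[274.8, 148.8] [30, 31, 349] [ 567.  -216.1]
[317.6, 214.8] [47, 22, 498] [ 612.2 -282.4]
t 37.7 pos [ 614.2 -289.2  448.1] yawx 91.99 d mm [-15.7  -3.7  -1.9] units [-0.522 -0.123 -0.062] F [-0.   0.5  0. ] w 72.9
```

View pics/w13.png

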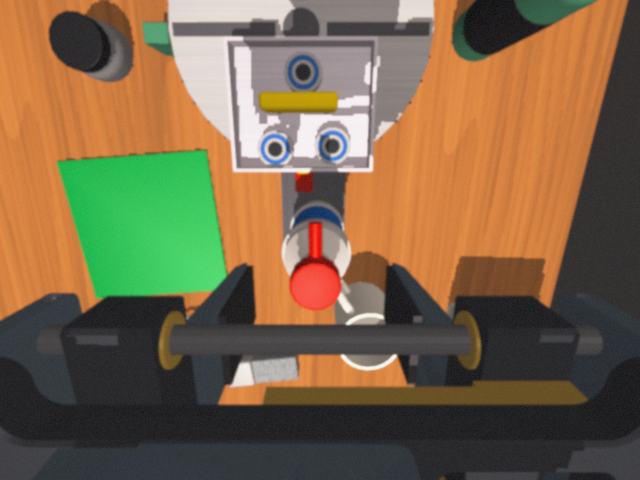

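The picture shows all three bearings in the tray, the pointer at the red mark (303,175), and the cap disc centred at (315,285). The mat corners are at about (60,161), (207,150), (227,291) and (97,297).

```bash
python3 -c "
from tray import *
w=snap('wrist');h,s,v=cv2.split(hsv(w))
m=(((h<8)|(h>172))&(s>170)&(v>110)).astype(np.uint8);m[:258]=0;m[:,:270]=0;m[:,360:]=0
ys,xs=np.nonzero(m);print(xs.min(),xs.max(),ys.min(),ys.max());c=((xs.min()+xs.max())/2,ys.max()-(xs.max()-xs.min())/2)
p=onplane(w,c,212);print('cap',c,p.round(1));print([onplane(w,u,212)[:2].round(1).tolist() for u in((xs.min(),c[1]),(xs.max(),c[1]),(c[0],ys.max()))])
q=[onplane(w,u,4)[:2] for u in((60,161),(207,150),(227,291),(97,297))];print('mat corners',np.round(q,1).tolist(),np.mean(q,0).round(1))
a=snap('scene');hh=cv2.split(hsv(a));M=((hh[0]>50)&(hh[0]<85)&(hh[1]>100)&(hh[2]>50));b=[x for x in blobs(a,M,1000)];print(b)
n,l,st,ce=cv2.connectedComponentsWithStats(M.astype(np.uint8));i=1+np.argmax(st[1:,4]);cs,_=cv2.findContours((l==i).astype(np.uint8),0,1);k=cv2.convexHull(max(cs,key=cv2.contourArea))[:,0]
print('mat scene',cv2.minAreaRect(np.array([onplane(a,u,4)[:2] for u in k],np.float32)))
delta([p[0],p[1],408])"
```

```text
290 340 258 310
cap (np.float64(315.0), np.float64(285.0)) [ 611.9 -305.1  212. ]
[[594.2, -305.7], [629.7, -304.5], [612.5, -324.8]]
mat corners [[288.8, -241.1], [473.0, -221.5], [489.2, -411.4], [305.8, -427.0]] [ 389.2 -325.3]
[([308.2, 203.0], [264, 168, 90, 72, 3303])]
mat scene ((387.6410827636719, -324.0707702636719), (187.88475036621094, 188.55638122558594), 6.1455159187316895)
t 37.8 pos [ 614.2 -289.   448.3] yawx 92.03 d mm [-16.   -2.8  40.3] units [-0.534 -0.094  1.345] F [-0.5  0.7  0.1] w 72.8
```

>>> carry_out([
  {"linear": [-0.27, -0.05, 0], "rotation": [0, 0, 0], "fingers": 0},
  {"linear": [-0.27, -0.05, 0], "rotation": [0, 0, 0], "fingers": 0},
  {"linear": [0, 0, 0], "rotation": [0, 0, 0], "fingers": 0},
  {"linear": [0, 0, 0], "rotation": [0, 0, 0], "fingers": 0},
  {"linear": [0, 0, 0], "rotation": [0, 0, 0], "fingers": 0},
], force=10)

```text
time: 38.3
tool_pos: [611.5, -306.3, 448.2]
ee_rot: [-0.0, 0.695, 0.719, 0.0]
contact_force: [0.7, 0.6, -0.1]
gripper_width: 35.8
gripper_force: 0.0
```

>>> carry_out([
  {"linear": [0, 0, 0], "rotation": [0, 0, 0], "fingers": 0},
  {"linear": [0, 0, 0], "rotation": [0, 0, 0], "fingers": 0},
  {"linear": [0, 0, 0.7], "rotation": [0, 0, 0], "fingers": 0},
  {"linear": [0, 0, 0.65], "rotation": [0, 0, 0], "fingers": 0},
  {"linear": [0, 0, 0], "rotation": [0, 0, 0], "fingers": 0},
])

```text
time: 38.8
tool_pos: [611.1, -306.0, 405.2]
ee_rot: [-0.002, 0.695, 0.719, -0.0]
contact_force: [0.4, -0.2, 0.4]
gripper_width: 0.3
gripper_force: 0.0
```

>>> carry_out([
  {"linear": [0, 0, 0.1], "rotation": [0, 0, 0], "fingers": 0},
  {"linear": [0, 0, 0.1], "rotation": [0, 0, 0], "fingers": 0},
  {"linear": [0, 0, 0.1], "rotation": [0, 0, 0], "fingers": 0},
  {"linear": [0, 0, 0], "rotation": [0, 0, 0], "fingers": 0},
])

```text
time: 39.2
tool_pos: [611.8, -306.5, 399.2]
ee_rot: [0.001, 0.695, 0.719, 0.0]
contact_force: [1.4, -0.8, 3.8]
gripper_width: 0.8
gripper_force: 1.6
```

```bash
python3 -c "
from tray import *
delta([611.9,-305.1,393])"
```

```text
t 39.2 pos [ 611.8 -306.5  399.2] yawx 91.96 d mm [1.4 0.2 6.2] units [0.046 0.006 0.206] F [ 1.4 -0.8  3.8] w 0.8
```

Pressing; continue in small steps.

>>> carry_out([
  {"linear": [0, 0, 0.1], "rotation": [0, 0, 0], "fingers": 0},
  {"linear": [0, 0, 0.07], "rotation": [0, 0, 0], "fingers": 0},
  {"linear": [0, 0, 0], "rotation": [0, 0, 0], "fingers": 0},
])

```text
time: 39.5
tool_pos: [611.8, -306.5, 393.8]
ee_rot: [0.001, 0.695, 0.719, 0.0]
contact_force: [2.5, -0.2, 5.3]
gripper_width: 0.9
gripper_force: 2.8
```

>>> carry_out([
  {"linear": [0, 0, 0.03], "rotation": [0, 0, 0], "fingers": 0},
  {"linear": [0, 0, 0], "rotation": [0, 0, 0], "fingers": 0},
])

```text
time: 39.7
tool_pos: [611.8, -306.5, 393.1]
ee_rot: [0.001, 0.695, 0.719, 0.0]
contact_force: [1.8, -0.2, 5.4]
gripper_width: 0.5
gripper_force: 3.0
```

>>> carry_out([
  {"linear": [0, 0, 0.02], "rotation": [0, 0, 0], "fingers": 0},
  {"linear": [0, 0, 0], "rotation": [0, 0, 0], "fingers": 0},
])

```text
time: 39.9
tool_pos: [611.7, -306.5, 393.0]
ee_rot: [0.001, 0.695, 0.719, 0.0]
contact_force: [0.1, 0.6, 11.1]
gripper_width: 0.2
gripper_force: 5.5
```

>>> carry_out([
  {"linear": [0, 0, 0.02], "rotation": [0, 0, 0], "fingers": 0},
  {"linear": [0, 0, 0], "rotation": [0, 0, 0], "fingers": 0},
])

```text
time: 40.1
tool_pos: [611.7, -306.4, 393.0]
ee_rot: [0.001, 0.695, 0.719, 0.0]
contact_force: [-1.4, 1.6, 16.9]
gripper_width: 0.7
gripper_force: 8.3
```

>>> carry_out([
  {"linear": [0, 0, 0], "rotation": [0, 0, 0], "fingers": 0},
  {"linear": [0, 0, -0.2], "rotation": [0, 0, 0], "fingers": 0},
  {"linear": [0, 0, -0.4], "rotation": [0, 0, 0], "fingers": 0},
  {"linear": [0, 0, -0.8], "rotation": [0, 0, 0], "fingers": 0},
  {"linear": [0, 0, -0.5], "rotation": [0, 0, 0], "fingers": 0},
])

```text
time: 40.6
tool_pos: [611.4, -306.3, 450.1]
ee_rot: [0.0, 0.695, 0.719, -0.0]
contact_force: [1.1, 0.3, 0.2]
gripper_width: 0.8
gripper_force: 0.0
```

```bash
python3 -c "
from tray import *
delta([631.3,98,450])"
```

```text
t 40.6 pos [ 611.4 -306.3  450.1] yawx 91.97 d mm [4.034e+02 3.370e+01 1.000e-01] units [1.3448e+01 1.1240e+00 2.0000e-03] F [1.1 0.3 0.2] w 0.8
```

>>> carry_out([
  {"linear": [0.96, 0.08, 0], "rotation": [0, 0, 0], "fingers": 0.6},
  {"linear": [0.96, 0.08, 0], "rotation": [0, 0, 0], "fingers": 0.6},
  {"linear": [0.96, 0.08, 0], "rotation": [0, 0, 0], "fingers": 0.6},
  {"linear": [0.96, 0.08, 0], "rotation": [0, 0, 0], "fingers": 0.6},
  {"linear": [0.96, 0.08, 0], "rotation": [0, 0, 0], "fingers": 0.6},
])

```text
time: 41.1
tool_pos: [618.3, -160.9, 448.7]
ee_rot: [-0.0, 0.695, 0.719, -0.0]
contact_force: [1.0, -0.2, -1.1]
gripper_width: 37.4
gripper_force: 0.0
```

>>> carry_out([
  {"linear": [0.96, 0.08, 0], "rotation": [0, 0, 0], "fingers": 0.6},
  {"linear": [0.96, 0.08, 0], "rotation": [0, 0, 0], "fingers": 0.6},
  {"linear": [0.96, 0.08, 0], "rotation": [0, 0, 0], "fingers": 0.6},
  {"linear": [0.96, 0.08, 0], "rotation": [0, 0, 0], "fingers": 0.6},
  {"linear": [0.96, 0.08, 0], "rotation": [0, 0, 0], "fingers": 0.6},
])

```text
time: 41.6
tool_pos: [625.4, -16.5, 448.7]
ee_rot: [-0.0, 0.695, 0.719, -0.0]
contact_force: [-0.3, 0.6, -0.2]
gripper_width: 54.6
gripper_force: 0.0
```

>>> carry_out([
  {"linear": [0.96, 0.08, 0], "rotation": [0, 0, 0], "fingers": 0.6},
  {"linear": [0.96, 0.08, 0], "rotation": [0, 0, 0], "fingers": 0.6},
  {"linear": [0.96, 0.08, 0], "rotation": [0, 0, 0], "fingers": 0.6},
  {"linear": [0.96, 0.08, 0], "rotation": [0, 0, 0], "fingers": 0.6},
  {"linear": [0, 0, 0], "rotation": [0, 0, 0], "fingers": 0.6},
])

```text
time: 42.1
tool_pos: [631.0, 100.7, 448.6]
ee_rot: [-0.001, 0.694, 0.72, -0.0]
contact_force: [-0.5, 0.1, 0.1]
gripper_width: 54.9
gripper_force: 0.0
```

>>> carry_out([
  {"linear": [0, 0, 1], "rotation": [0, 0, 0], "fingers": 0.6},
  {"linear": [0, 0, 1], "rotation": [0, 0, 0], "fingers": 0.6},
  {"linear": [0, 0, 1], "rotation": [0, 0, 0], "fingers": 0.6},
  {"linear": [0, 0, 0], "rotation": [0, 0, 0], "fingers": 0.6},
])

```text
time: 42.5
tool_pos: [630.1, 97.1, 355.1]
ee_rot: [-0.002, 0.695, 0.719, -0.003]
contact_force: [0.3, 0.3, -0.4]
gripper_width: 54.7
gripper_force: 0.0
```

```bash
python3 -c "
from tray import *
w=snap('wrist');print([(ce,s,onplane(w,ce,125)[:2].round(1)) for ce,s in find(w,'w')['red']])
delta([631.3,98,295])"
```

```text
[([622.5, 91.0], [594, 53, 46, 62, 1643], array([801. , 212.4])), ([324.5, 263.6], [311, 242, 25, 41, 611], array([632.3,  99.6]))]
t 42.55 pos [630.9  97.2 357.5] yawx 91.94 d mm [ 0.8  0.7 62.5] units [0.027 0.023 2.084] F [-0.3  0.3  0. ] w 54.6
```

>>> carry_out([
  {"linear": [0.02, 0.02, 0.8], "rotation": [0, 0, 0], "fingers": 0.6},
  {"linear": [0, 0, 0.8], "rotation": [0, 0, 0], "fingers": 0.6},
  {"linear": [0, 0, 0.45], "rotation": [0, 0, 0], "fingers": 0.6},
  {"linear": [0, 0, 0], "rotation": [0, 0, 0], "fingers": 0},
  {"linear": [0, 0, 0], "rotation": [0, 0, 0], "fingers": 0},
])

```text
time: 43.05
tool_pos: [632.4, 98.3, 298.4]
ee_rot: [0.0, 0.695, 0.719, 0.0]
contact_force: [0.2, 0.5, 0.5]
gripper_width: 41.4
gripper_force: 0.0
```

>>> carry_out([
  {"linear": [0, 0, 0], "rotation": [0, 0, 0], "fingers": 0},
  {"linear": [0, 0, 0], "rotation": [0, 0, 0], "fingers": 0},
  {"linear": [0, 0, 0], "rotation": [0, 0, 0], "fingers": 0},
  {"linear": [0, 0, 0], "rotation": [0, 0, 0], "fingers": 0},
  {"linear": [0, 0, 0], "rotation": [0, 0, 0], "fingers": 0},
], force=25)

```text
time: 43.55
tool_pos: [631.2, 98.4, 297.8]
ee_rot: [-0.0, 0.695, 0.719, -0.0]
contact_force: [-7.8, -0.2, 11.1]
gripper_width: 17.9
gripper_force: 25.0
```

```bash
python3 -c "
from tray import *
delta([631.3,98,295])"
```

```text
t 43.55 pos [631.2  98.4 297.8] yawx 91.97 d mm [-0.4  0.1  2.8] units [-0.013  0.002  0.093] F [-7.8 -0.2 11.1] w 17.9
```

>>> carry_out([
  {"linear": [0.65, -0.15, 0], "rotation": [0, 0, 0], "fingers": 0},
  {"linear": [0.54, -0.39, 0], "rotation": [0, 0, 0], "fingers": 0},
  {"linear": [0.33, -0.58, 0], "rotation": [0, 0, 0], "fingers": 0},
  {"linear": [0.07, -0.66, 0], "rotation": [0, 0, 0], "fingers": 0},
  {"linear": [-0.2, -0.63, 0], "rotation": [0, 0, 0], "fingers": 0},
])

```text
time: 44.05
tool_pos: [557.9, 138.5, 297.9]
ee_rot: [0.001, 0.695, 0.719, 0.001]
contact_force: [6.3, -6.7, 4.0]
gripper_width: 18.3
gripper_force: 25.0
```

>>> carry_out([
  {"linear": [-0.45, -0.49, 0], "rotation": [0, 0, 0], "fingers": 0},
  {"linear": [-0.61, -0.27, 0], "rotation": [0, 0, 0], "fingers": 0},
  {"linear": [-0.66, 0, 0], "rotation": [0, 0, 0], "fingers": 0},
  {"linear": [-0.61, 0.27, 0], "rotation": [0, 0, 0], "fingers": 0},
  {"linear": [-0.45, 0.49, 0], "rotation": [0, 0, 0], "fingers": 0},
])

```text
time: 44.55
tool_pos: [560.9, 53.5, 297.9]
ee_rot: [0.0, 0.695, 0.719, 0.0]
contact_force: [5.7, 19.3, 1.1]
gripper_width: 18.3
gripper_force: 25.0
```

>>> carry_out([
  {"linear": [-0.2, 0.63, 0], "rotation": [0, 0, 0], "fingers": 0},
  {"linear": [0.07, 0.66, 0], "rotation": [0, 0, 0], "fingers": 0},
  {"linear": [0.33, 0.58, 0], "rotation": [0, 0, 0], "fingers": 0},
  {"linear": [0.54, 0.39, 0], "rotation": [0, 0, 0], "fingers": 0},
  {"linear": [0.65, 0.14, 0], "rotation": [0, 0, 0], "fingers": 0},
])

```text
time: 45.05
tool_pos: [631.6, 98.7, 297.7]
ee_rot: [-0.001, 0.695, 0.719, -0.001]
contact_force: [-19.9, -3.2, 18.3]
gripper_width: 17.9
gripper_force: 25.1
```

```bash
python3 -c "
from tray import *
delta([631.3,98,295])"
```

```text
t 45.05 pos [631.6  98.7 297.7] yawx 91.93 d mm [-0.7 -0.3  2.7] units [-0.023 -0.011  0.09 ] F [-19.9  -3.2  18.3] w 17.9
```

>>> carry_out([
  {"linear": [0.65, -0.15, 0], "rotation": [0, 0, 0], "fingers": 0},
  {"linear": [0.54, -0.39, 0], "rotation": [0, 0, 0], "fingers": 0},
  {"linear": [0.33, -0.58, 0], "rotation": [0, 0, 0], "fingers": 0},
  {"linear": [0.07, -0.66, 0], "rotation": [0, 0, 0], "fingers": 0},
  {"linear": [-0.2, -0.63, 0], "rotation": [0, 0, 0], "fingers": 0},
])

```text
time: 45.55
tool_pos: [557.6, 138.4, 297.9]
ee_rot: [0.001, 0.694, 0.72, 0.001]
contact_force: [7.2, -8.9, 2.4]
gripper_width: 17.8
gripper_force: 25.0
```

>>> carry_out([
  {"linear": [-0.45, -0.49, 0], "rotation": [0, 0, 0], "fingers": 0},
  {"linear": [-0.61, -0.27, 0], "rotation": [0, 0, 0], "fingers": 0},
  {"linear": [-0.66, 0, 0], "rotation": [0, 0, 0], "fingers": 0},
  {"linear": [-0.61, 0.27, 0], "rotation": [0, 0, 0], "fingers": 0},
  {"linear": [-0.45, 0.49, 0], "rotation": [0, 0, 0], "fingers": 0},
])

```text
time: 46.05
tool_pos: [560.7, 53.5, 297.9]
ee_rot: [0.0, 0.695, 0.719, 0.0]
contact_force: [6.7, 17.6, 1.8]
gripper_width: 18.1
gripper_force: 25.0
```

>>> carry_out([
  {"linear": [-0.2, 0.63, 0], "rotation": [0, 0, 0], "fingers": 0},
  {"linear": [0.07, 0.66, 0], "rotation": [0, 0, 0], "fingers": 0},
  {"linear": [0.33, 0.58, 0], "rotation": [0, 0, 0], "fingers": 0},
  {"linear": [0.54, 0.39, 0], "rotation": [0, 0, 0], "fingers": 0},
  {"linear": [0.65, 0.14, 0], "rotation": [0, 0, 0], "fingers": 0},
])

```text
time: 46.55
tool_pos: [631.5, 98.7, 297.7]
ee_rot: [-0.0, 0.695, 0.719, -0.0]
contact_force: [-18.5, -2.7, 16.5]
gripper_width: 18.4
gripper_force: 25.1
```

>>> carry_out([
  {"linear": [0.65, -0.14, 0], "rotation": [0, 0, 0], "fingers": 0},
  {"linear": [0.54, -0.39, 0], "rotation": [0, 0, 0], "fingers": 0},
  {"linear": [0.33, -0.58, 0], "rotation": [0, 0, 0], "fingers": 0},
  {"linear": [0.07, -0.66, 0], "rotation": [0, 0, 0], "fingers": 0},
  {"linear": [-0.2, -0.63, 0], "rotation": [0, 0, 0], "fingers": 0},
])

```text
time: 47.05
tool_pos: [557.6, 138.4, 297.9]
ee_rot: [0.001, 0.694, 0.72, 0.001]
contact_force: [8.0, -9.6, 2.6]
gripper_width: 18.1
gripper_force: 25.0
```

>>> carry_out([
  {"linear": [-0.45, -0.49, 0], "rotation": [0, 0, 0], "fingers": 0},
  {"linear": [-0.61, -0.27, 0], "rotation": [0, 0, 0], "fingers": 0},
  {"linear": [-0.66, 0, 0], "rotation": [0, 0, 0], "fingers": 0},
  {"linear": [-0.61, 0.27, 0], "rotation": [0, 0, 0], "fingers": 0},
  {"linear": [-0.45, 0.49, 0], "rotation": [0, 0, 0], "fingers": 0},
])

```text
time: 47.55
tool_pos: [560.6, 53.5, 297.9]
ee_rot: [0.0, 0.695, 0.719, 0.0]
contact_force: [7.2, 17.7, 2.2]
gripper_width: 18.7
gripper_force: 25.0
```

>>> carry_out([
  {"linear": [-0.2, 0.63, 0], "rotation": [0, 0, 0], "fingers": 0},
  {"linear": [0.07, 0.66, 0], "rotation": [0, 0, 0], "fingers": 0},
  {"linear": [0.33, 0.58, 0], "rotation": [0, 0, 0], "fingers": 0},
  {"linear": [0.54, 0.39, 0], "rotation": [0, 0, 0], "fingers": 0},
  {"linear": [0.65, 0.14, 0], "rotation": [0, 0, 0], "fingers": 0},
])

```text
time: 48.05
tool_pos: [631.5, 98.6, 297.7]
ee_rot: [-0.0, 0.695, 0.719, -0.0]
contact_force: [-18.9, -3.4, 15.7]
gripper_width: 17.9
gripper_force: 25.1
```

>>> carry_out([
  {"linear": [0, 0, 0], "rotation": [0, 0, 0], "fingers": 0},
  {"linear": [0, 0, 0], "rotation": [0, 0, 0], "fingers": 0},
])

```text
time: 48.25
tool_pos: [631.0, 99.2, 297.9]
ee_rot: [-0.0, 0.694, 0.72, 0.0]
contact_force: [-5.5, 0.4, 9.9]
gripper_width: 17.9
gripper_force: 25.0
```

```bash
python3 -c "
from tray import *
delta([631.3,98,295])"
```

```text
t 48.25 pos [631.   99.2 297.9] yawx 92.03 d mm [-1.2  0.3  2.9] units [-0.04   0.01   0.095] F [-5.5  0.4  9.9] w 17.9
```

>>> carry_out([
  {"linear": [-0.03, 0, 0], "rotation": [0, 0, 0], "fingers": 0},
  {"linear": [0, 0, 0], "rotation": [0, 0, 0], "fingers": 0},
  {"linear": [0, 0, 0], "rotation": [0, 0, 0], "fingers": 0.6},
  {"linear": [0, 0, 0], "rotation": [0, 0, 0], "fingers": 0.6},
  {"linear": [0, 0, 0], "rotation": [0, 0, 0], "fingers": 0.6},
])

```text
time: 48.75
tool_pos: [631.4, 97.5, 297.2]
ee_rot: [0.0, 0.695, 0.719, 0.0]
contact_force: [0.4, -0.5, -0.1]
gripper_width: 39.2
gripper_force: 0.0
```

>>> carry_out([
  {"linear": [0, 0, -0.5], "rotation": [0, 0, 0], "fingers": 0.6},
  {"linear": [0, 0, -0.8], "rotation": [0, 0, 0], "fingers": 0.6},
  {"linear": [0, 0, -0.9], "rotation": [0, 0, 0], "fingers": 0.6},
  {"linear": [-0.83, -0.51, 0], "rotation": [0, 0, 0], "fingers": 0.6},
  {"linear": [-0.83, -0.51, 0], "rotation": [0, 0, 0], "fingers": 0.6},
])

```text
time: 49.25
tool_pos: [602.3, 46.5, 363.8]
ee_rot: [0.001, 0.694, 0.72, 0.001]
contact_force: [0.0, 0.1, -0.8]
gripper_width: 54.4
gripper_force: 0.0
```

>>> carry_out([
  {"linear": [-0.83, -0.51, 0], "rotation": [0, 0, 0], "fingers": 0.6},
  {"linear": [-0.83, -0.51, 0], "rotation": [0, 0, 0], "fingers": 0.6},
  {"linear": [-0.83, -0.51, 0], "rotation": [0, 0, 0], "fingers": 0.6},
  {"linear": [-0.83, -0.51, 0], "rotation": [0, 0, 0], "fingers": 0.6},
  {"linear": [-0.83, -0.51, 0], "rotation": [0, 0, 0], "fingers": 0.6},
])

```text
time: 49.75
tool_pos: [529.6, -81.4, 363.1]
ee_rot: [0.0, 0.695, 0.719, 0.0]
contact_force: [0.4, -0.4, 0.8]
gripper_width: 54.6
gripper_force: 0.0
```

>>> carry_out([
  {"linear": [-0.83, -0.51, 0], "rotation": [0, 0, 0], "fingers": 0.6},
  {"linear": [0, 0, 0], "rotation": [0, 0, 0], "fingers": 0.6},
  {"linear": [0, 0, 0], "rotation": [0, 0, 0], "fingers": 0.6},
])

```text
time: 50.05
tool_pos: [515.8, -106.2, 363.2]
ee_rot: [0.0, 0.695, 0.719, 0.0]
contact_force: [0.4, 0.9, -0.1]
gripper_width: 54.8
gripper_force: 0.0
```

```bash
python3 -c "
from tray import *
w=snap('wrist','w14.png');o=status.get_obs()
for ce,s in find(w,'w')['blue']: print(ce,s[2:],onplane(w,ce,63+19)[:2].round(1))
h,s,v=cv2.split(hsv(w));m=((h>20)&(h<36)&(s>140));print(blobs(w,m,300))
ys,xs=np.nonzero(m[225:310]);ys=ys+225
for r in(235,260,285,305): 
    x=xs[ys==r]; print(r,x.min(),x.max(),onplane(w,(x.mean(),r),143)[:2].round(1))
delta([515.5,-105.9,301])"
```

```text
[392.5, 48.1] [165, 86, 5562] [562.9  40. ]
[271.1, 212.1] [37, 36, 496] [476.6 -80. ]
[357.8, 246.2] [36, 34, 446] [ 548.  -106.4]
[283.0, 278.3] [28, 32, 275] [ 486.2 -137. ]
[([319.4, 266.6], [310, 217, 21, 100, 1906])]
235 310 330 [515.8 -80.9]
260 310 328 [515.7 -97.5]
285 310 328 [ 516.3 -114.9]
305 310 329 [ 517.1 -129.5]
t 50.1 pos [ 516.  -105.7  363.1] yawx 91.94 d mm [-0.2 -0.5 62.1] units [-0.005 -0.018  2.07 ] F [ 0.1  0.7 -0.1] w 54.7
```

>>> carry_out([
  {"linear": [0, -0.01, 0.8], "rotation": [0, 0, 0], "fingers": 0.6},
  {"linear": [0, 0, 0.8], "rotation": [0, 0, 0], "fingers": 0.6},
  {"linear": [0, 0, 0.47], "rotation": [0, 0, 0], "fingers": 0.6},
  {"linear": [0, 0, 0], "rotation": [0, 0, 0], "fingers": 0},
  {"linear": [0, 0, 0], "rotation": [0, 0, 0], "fingers": 0},
], force=20)

```text
time: 50.6
tool_pos: [516.0, -105.3, 301.2]
ee_rot: [-0.0, 0.695, 0.719, 0.0]
contact_force: [-0.6, -0.0, -0.2]
gripper_width: 41.6
gripper_force: 0.0
```

>>> carry_out([
  {"linear": [0, 0, 0], "rotation": [0, 0, 0], "fingers": 0},
  {"linear": [0, 0, 0], "rotation": [0, 0, 0], "fingers": 0},
  {"linear": [0, 0, 0], "rotation": [0, 0, 0], "fingers": 0},
  {"linear": [0, 0, 0], "rotation": [0, 0, 0], "fingers": 0},
  {"linear": [0, 0, 0], "rotation": [0, 0, 0], "fingers": 0},
])

```text
time: 51.1
tool_pos: [515.6, -105.9, 301.4]
ee_rot: [0.0, 0.695, 0.719, 0.0]
contact_force: [-0.1, 0.9, 7.1]
gripper_width: 13.9
gripper_force: 20.0
```

>>> carry_out([
  {"linear": [0, 0, 0], "rotation": [0, 0, 0], "fingers": 0},
  {"linear": [0, 0, 0], "rotation": [0, 0, 0], "fingers": 0},
  {"linear": [0, 0, -0.3], "rotation": [0, 0, 0], "fingers": 0},
  {"linear": [0, 0, -0.5], "rotation": [0, 0, 0], "fingers": 0},
  {"linear": [0, 0, -0.2], "rotation": [0, 0, 0], "fingers": 0},
], force=45)

```text
time: 51.6
tool_pos: [515.6, -105.9, 332.2]
ee_rot: [0.0, 0.695, 0.719, 0.0]
contact_force: [1.1, 0.2, -4.6]
gripper_width: 13.5
gripper_force: 45.0
```

```bash
python3 -c "
from tray import *
tray()
delta([388.5,-324.5,330])
a=snap('scene');print('jar',onplane(a,(361,237),55)[:2])"
```

```text
tool [ 515.7 -105.9  332.6] F [ 0.5 -0.2 -3.2] w 13.6 yellow [([319.4, 285.2], [303, 243, 33, 82, 2472]), ([319.2, 365.5], [305, 354, 30, 25, 679])] 
blue [([257.4, 231.9], [48, 46, 835], [28.2, -38.2]), ([372.6, 273.5], [43, 43, 591], [0.5, 34.2])]
t 51.65 pos [ 515.7 -105.9  332.6] yawx 91.96 d mm [-214.1 -134.7    2.5] units [-7.136 -4.489  0.083] F [ 0.5 -0.2 -3.2] w 13.6
jar [ 372.16983213 -110.3069995 ]
```

>>> carry_out([
  {"linear": [-0.3, -0.19, 0], "rotation": [0, 0, 0], "fingers": 0},
  {"linear": [-0.6, -0.38, 0], "rotation": [0, 0, 0], "fingers": 0},
  {"linear": [-0.6, -0.38, 0], "rotation": [0, 0, 0], "fingers": 0},
  {"linear": [-0.6, -0.38, 0], "rotation": [0, 0, 0], "fingers": 0},
  {"linear": [-0.6, -0.38, 0], "rotation": [0, 0, 0], "fingers": 0},
])

```text
time: 52.2
tool_pos: [466.0, -189.6, 330.3]
ee_rot: [-0.001, 0.695, 0.719, -0.0]
contact_force: [0.5, 1.1, -5.4]
gripper_width: 13.7
gripper_force: 45.0
```

>>> carry_out([
  {"linear": [-0.6, -0.38, 0], "rotation": [0, 0, 0], "fingers": 0},
  {"linear": [-0.6, -0.38, 0], "rotation": [0, 0, 0], "fingers": 0},
  {"linear": [-0.6, -0.38, 0], "rotation": [0, 0, 0], "fingers": 0},
  {"linear": [-0.6, -0.38, 0], "rotation": [0, 0, 0], "fingers": 0},
  {"linear": [-0.6, -0.38, 0], "rotation": [0, 0, 0], "fingers": 0},
])

```text
time: 52.7
tool_pos: [412.0, -281.4, 330.3]
ee_rot: [-0.001, 0.695, 0.719, -0.0]
contact_force: [0.1, 0.1, -5.0]
gripper_width: 13.9
gripper_force: 45.0
```

>>> carry_out([
  {"linear": [-0.6, -0.38, 0], "rotation": [0, 0, 0], "fingers": 0},
  {"linear": [-0.6, -0.36, 0], "rotation": [0, 0, 0], "fingers": 0},
  {"linear": [-0.24, -0.14, 0], "rotation": [0, 0, 0], "fingers": 0},
  {"linear": [0, 0, 0], "rotation": [0, 0, 0], "fingers": 0},
  {"linear": [0, 0, 0], "rotation": [0, 0, 0], "fingers": 0},
])

```text
time: 53.2
tool_pos: [388.1, -324.1, 330.6]
ee_rot: [-0.0, 0.695, 0.719, 0.0]
contact_force: [-0.1, 0.1, -4.4]
gripper_width: 13.9
gripper_force: 45.0
```

```bash
python3 -c "
from tray import *
w=tray()
h,s,v=cv2.split(hsv(w))
print([b for b in blobs(w,((h>50)&(h<85)&(s>100)&(v>50)),100)])
delta([388.5,-324.5,243])"
```

```text
tool [ 388.3 -323.9  330.7] F [ 0.8  0.7 -4.6] w 14.0 yellow [([319.4, 285.2], [303, 242, 33, 83, 2473]), ([319.3, 365.5], [305, 354, 30, 25, 681])] 
blue [([257.4, 231.9], [48, 46, 833], [27.8, -38.2]), ([372.7, 273.7], [44, 43, 595], [-0.1, 34.5])]
[([318.8, 145.1], [206, 121, 213, 84, 6894])]
t 53.25 pos [ 388.3 -323.9  330.7] yawx 91.98 d mm [-0.6  0.2 87.7] units [-0.021  0.006  2.923] F [ 0.8  0.7 -4.6] w 14.0
```

>>> carry_out([
  {"linear": [-0.02, 0, 0.5], "rotation": [0, 0, 0], "fingers": 0},
  {"linear": [0, 0, 0.7], "rotation": [0, 0, 0], "fingers": 0},
  {"linear": [0, 0, 0.7], "rotation": [0, 0, 0], "fingers": 0},
  {"linear": [0, 0, 0.6], "rotation": [0, 0, 0], "fingers": 0},
  {"linear": [0, 0, 0.35], "rotation": [0, 0, 0], "fingers": 0},
])

```text
time: 53.75
tool_pos: [388.5, -324.2, 244.2]
ee_rot: [-0.001, 0.694, 0.72, 0.0]
contact_force: [-0.2, -0.2, -4.7]
gripper_width: 14.1
gripper_force: 45.0
```

>>> carry_out([
  {"linear": [0, 0, 0.04], "rotation": [0, 0, 0], "fingers": 0},
  {"linear": [0, 0, 0], "rotation": [0, 0, 0], "fingers": 0},
])

```text
time: 53.95
tool_pos: [388.5, -325.0, 244.5]
ee_rot: [0.0, 0.695, 0.719, 0.0]
contact_force: [0.4, -0.8, -4.4]
gripper_width: 13.5
gripper_force: 45.0
```

>>> carry_out([
  {"linear": [0, 0, 0.03], "rotation": [0, 0, 0], "fingers": 0},
  {"linear": [0, 0, 0], "rotation": [0, 0, 0], "fingers": 0},
])

```text
time: 54.15
tool_pos: [388.4, -325.2, 243.9]
ee_rot: [0.001, 0.695, 0.719, -0.0]
contact_force: [-0.5, 0.3, -4.4]
gripper_width: 13.7
gripper_force: 45.0
```

>>> carry_out([
  {"linear": [0, 0, 0.03], "rotation": [0, 0, 0], "fingers": 0},
  {"linear": [0, 0, 0], "rotation": [0, 0, 0], "fingers": 0},
])

```text
time: 54.35
tool_pos: [388.3, -325.2, 242.6]
ee_rot: [0.0, 0.695, 0.719, -0.0]
contact_force: [-0.3, -0.0, -5.0]
gripper_width: 13.6
gripper_force: 45.0
```

>>> carry_out([
  {"linear": [0, 0, 0.03], "rotation": [0, 0, 0], "fingers": 0},
  {"linear": [0, 0, 0], "rotation": [0, 0, 0], "fingers": 0},
])

```text
time: 54.55
tool_pos: [388.2, -325.1, 242.4]
ee_rot: [0.0, 0.695, 0.719, -0.0]
contact_force: [-3.5, 3.0, 16.8]
gripper_width: 13.7
gripper_force: 45.0
```

Contact. Release and rise clear.

>>> carry_out([
  {"linear": [0, 0, -0.03], "rotation": [0, 0, 0], "fingers": 0},
  {"linear": [0, 0, 0], "rotation": [0, 0, 0], "fingers": 0.5},
  {"linear": [0, 0, 0], "rotation": [0, 0, 0], "fingers": 0.5},
  {"linear": [0, 0, 0], "rotation": [0, 0, 0], "fingers": 0.5},
  {"linear": [0, 0, 0], "rotation": [0, 0, 0], "fingers": 0.5},
])

```text
time: 55.05
tool_pos: [388.3, -325.2, 242.4]
ee_rot: [-0.0, 0.695, 0.719, 0.0]
contact_force: [0.3, -0.2, -0.4]
gripper_width: 42.8
gripper_force: 0.0
```

>>> carry_out([
  {"linear": [0, 0, -0.5], "rotation": [0, 0, 0], "fingers": 0.5},
  {"linear": [0, 0, -0.9], "rotation": [0, 0, 0], "fingers": 0.5},
  {"linear": [0, 0, -1], "rotation": [0, 0, 0], "fingers": 0.5},
  {"linear": [0, 0, -1], "rotation": [0, 0, 0], "fingers": 0.5},
  {"linear": [0, 0, -1], "rotation": [0, 0, 0], "fingers": 0.5},
])

```text
time: 55.55
tool_pos: [388.1, -325.0, 375.6]
ee_rot: [-0.0, 0.695, 0.719, 0.0]
contact_force: [0.8, -0.4, -0.1]
gripper_width: 45.9
gripper_force: 0.0
```

>>> carry_out([
  {"linear": [0, 0, -1], "rotation": [0, 0, 0], "fingers": 0.5},
  {"linear": [0, 0, -1], "rotation": [0, 0, 0], "fingers": 0.5},
  {"linear": [0, 0, 0], "rotation": [0, 0, 0], "fingers": 0.5},
  {"linear": [0, 0, 0], "rotation": [0, 0, 0], "fingers": 0.5},
  {"linear": [0, 0, 0], "rotation": [0, 0, 0], "fingers": 0.5},
])

```text
time: 56.05
tool_pos: [388.1, -324.9, 433.5]
ee_rot: [-0.001, 0.695, 0.719, 0.0]
contact_force: [-0.2, 0.5, 1.6]
gripper_width: 45.8
gripper_force: 0.0
```

Run:
```python
from tray import *
w=snap('wrist','w15.png');h,s,v=cv2.split(hsv(w))
for ce,sz in find(w,'w')['blue']: print(ce,sz[2:],onplane(w,ce,23)[:2].round(1))
print('handle',[(ce,sz,onplane(w,ce,84)[:2].round(1)) for ce,sz in blobs(w,(h>20)&(h<36)&(s>140),300)])
M=((h>50)&(h<85)&(s>100)&(v>50)).astype(np.uint8);cs,_=cv2.findContours(M,0,1);k=np.vstack([c for c in cs if cv2.contourArea(c)>100]);k=cv2.convexHull(k)[:,0]
print('mat',cv2.minAreaRect(np.array([onplane(w,u,4)[:2] for u in k],np.float32)))
a=snap('scene');f=find(a,'s');print([(ce,sz[2:],onplane(a,ce,84)[:2].round()) for ce,sz in f['yellow']]);
hh=cv2.split(hsv(a));M=((hh[0]>50)&(hh[0]<85)&(hh[1]>100)&(hh[2]>50));print(blobs(a,M,100));print([(ce,s_[4],onplane(a,ce,23)[:2].round()) for ce,s_ in f['blue']])
delta([388,-325,430])
```

```text
[416.9, 79.0] [11, 20, 31] [ 487.8 -174.5]
[287.1, 190.6] [25, 25, 225] [ 349. -299.]
[523.0, 209.9] [73, 65, 2345] [ 631.2 -312.5]
[346.4, 214.4] [24, 23, 200] [ 420.4 -325.1]
[290.6, 237.8] [24, 23, 182] [ 353.7 -356.6]
handle [([320.2, 223.4], [315, 192, 12, 64, 711], array([ 388.8, -322.7]))]
mat ((381.47216796875, -261.0836181640625), (189.5374298095703, 317.8629150390625), 5.1745805740356445)
[([306.9, 186.5], [17, 20, 160], array([ 393., -317.])), ([332.4, 256.5], [8, 6, 29], array([479., -98.])), ([548.3, 308.9], [31, 10, 246], array([179., 326.]))]
[([308.5, 209.5], [264, 168, 90, 72, 1284])]
[([266.8, 57.9], 117, array([ 114., -933.])), ([252.1, 102.5], 2566, array([ 288., -765.])), ([298.8, 202.7], 30, array([ 419., -326.])), ([82.7, 223.0], 26, array([ 930., -648.])), ([244.1, 236.5], 318, array([ 604., -327.])), ([103.9, 255.2], 53, array([ 927., -511.])), ([333.6, 359.8], 442, array([629.,  92.])), ([379.4, 342.5], 51, array([518., 128.]))]
t 56.15 pos [ 388.1 -325.   433.4] yawx 91.97 d mm [-0.  -0.1  3.4] units [-0.001 -0.004  0.113] F [-0.2  0.3 -0.1] w 45.1
```

```bash
python3 -c "
from plant import robot
print(robot.finish_job())"
```

```text
the job is handed in; nothing more can be done
None
```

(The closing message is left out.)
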